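Nest the breakfast tumblers in the wire cup cradle

ROBOT

A 6-joint arm with a two-finger parallel gripper is mounted at the origin on the work surface. World frame = base frame: x ahead of the robot, y to its left, z up, the work surface at z = 0. Lengths are in mm, angles in rad, forces in N, time in s.
With the tool pointing down it reaches from about 350 to 975 mm from the base axis. Payload 7.1 kg.
Tool frame: the origin (TCP) lies between the finger pads; the fingertips stand ahead of it and the grasp point (between the pads) is the TCP (robot.tips_ahead is the y of the fingertips in the tool frame, in mm); y points along the fingers, x is the direction in which the jaws open and shut, and the axes are right-handed (so a half turn about y gives the same grasp; the last joint's range is limited). The gripper opens to 88 mm and grips with 3 to 60 N. Pads are 20 mm wide; open, the fingers measure 115 mm over their backs; the gripper's body (75 mm by 178 mm) begins 61 mm behind the grasp point.
Start: joints at [1.183, 0.423, 1.63, -0, 1.089, -0.019], TCP at [225.278, 582.971, 241.675] pointing down, gripper open.
Joint ranges: [-3, 3], [-0.9, 2.11], [0.09, 2.58], [-1.31, 4.45], [0.11, 2.69], [-2.54, 2.54]. Speed limits (rad/s): [2.39, 2.39, 3.01, 3.14, 3.14, 3.14].

INTERFACE

Orientations are given as [roll, pitch, yaw] about the fixed x, y, z axes, in that order (R = Rz(yaw) Ry(pitch) Rx(roll)).
In Python, from station import robot, imaging gives the robot as it stands.
- The arm moves only by the shell command python3 -m pendant 'ROWS'. ROWS is JSON, a list of rows, each an object with "travel": the shift along the tool's x, y, z normalised to -1 to 1, where 1 is 0.5 m, a list of three; "yaw": the turn about the tool's y normalised to -1 to 1, where 1 is 90 degrees; "jaw": the finger opening in mm, from 0 to 87.8. In form: [{"travel": [tx, ty, tz], "yaw": yaw, "jaw": jaw}, ...]. A call has exactly 10 rows; each row is the pose to reach, as a shift and turn from the pose commanded when the call began, along the tool's axes at that moment; what a row does not reach only later rows make up. A row lasts 1/12 s, in which the tool goes at most 41.7 mm and 7.16 degrees, less where a joint would pass 70% of its speed; a pose out of reach is approached as far as the arm can. A call with a number of a shift or a turn outside -1 to 1 is refused whole. A call with a gripper value outside its range is refused whole. The fingers move at their own pace and stop on an object; the grip force is fixed at half the most. Time passes only in rows, so rows that repeat a pose let the fingers close, or fill a call up. It gives the time, the measured TCP pose, the force and the opening at its end, in the units of the state.
- robot.get_state(): the state, without advancing time (a new reading comes with each control period).
- imaging.get_image(name): name is "side" or "top" or "wrist"; returns a dict with "color" (480x640x3 uint8, red, green, blue), "fov_y" (degrees; the focal length in pixels is half the picture's height over the tangent of half this angle, whatever the lens; pixels are square), "cx", "cy" (the principal point, pixels), "R" (3x3) and "t" (3): a world point X has camera coordinates R X + t. Camera axes: x right, y down, z forward; pixel columns grow to the right and rows downward; lengths in mm; the calibration is good to about 2 mm. The wrist camera is an equidistant fisheye: a pixel r from the principal point sees the ray r / f radians off the axis. A picture is of the moment at which its call begins. There is no depth.
- robot.close_job(): hands the job in, once; it reports no verdict.
The state is a dict: "time_s": time; "q": joint angles; "joint_vel": joint speeds; "joint_efforts": joint torques, N m; "tool_pos": TCP position; "tool_rot": TCP orientation; "contact_force": force on the tool from outside, world axes, zero at the start; "moment": the same for the moment, N m; "finger_gap": finger opening in mm.
Only numpy, scipy, OpenCV 4.12 (cv2) and the standard library are available. Lean on these libraries where they do the work, as an engineer would, in place of code of your own. Each camera call takes 0.05 s, during which the arm holds its last target.

TASK

Restock the cup cradle at the coffee counter: lay the loose orange tumbler in the cradle behind the white one, the same way round as the other two, and push the row together so that all three tumblers are nested fully home in one another (white in blue, orange in white) and the stack rests against the red stop plate. Leave the bottle, the jar and the tin where they stand.

Things in the scene. Friction and masses are not known exactly. Their poses are not given: they have to be found in the camera images.
- cradle: Bare-metal wire cup cradle fixed to the counter, open-topped: two parallel rails 290 mm long, 8 mm thick, axes 24 mm apart, tops 44 mm above the counter, on two 110 mm wide feet. Origin: on the counter under the rails' middle; x runs along the rails to the red stop plate (100 mm wide, 110 high, face at x = +140 mm), z up. The -x end is open. Cups slide along the rails.
- stop_face (a point): Centre line of the red stop plate's face towards the cups, 75 mm above the counter
- cup_a: Blue tumbler, white rim band, round, tapered, hollow: 90 mm tall, mouth 77 mm across, outer radius = 23 mm + 0.17 x height; lowest 15 mm tapers in to a 30 mm foot. Walls 2.5 mm, inner floor 26 mm above the underside; 40 to 90 g. Origin: centre of the underside; z along the axis to the mouth. On its side in the cradle, foot to the stop plate, 1 to 20 mm short of it; slides when pushed.
- cup_a_mouth (a point): Centre of the blue tumbler's mouth plane, 90 mm from its origin. A cup lying in the cradle points 0.18 rad nose-up: underside centre 64 mm and mouth centre 81 mm above the counter. Touching the plate, the blue cup's origin is at about 137 mm on the cradle's x
- cup_b: White tumbler, red rim band; shape, mass, origin and axes as the blue one. On its side in the cradle the same way round, its foot 15 to 55 mm behind the blue one's mouth. Pushed along the rails by its rim (under 8 N) its tapered foot rides over the blue rim and goes in. Fully home it stands on the inner floor: origin 26 mm along the blue cup's z, radial play about 1.5 mm.
- cup_b_mouth (a point): Centre of the white tumbler's mouth plane, 90 mm from its origin; fully nested it stands 26 mm out of the blue cup's mouth
- cup_c: Orange tumbler, white rim band; shape, mass, origin and axes as the blue one. Lies loose on its side on the counter to the robot's right, 0.17 rad nose-up (underside centre 23 mm, mouth centre 38 mm up), mouth pointing to the robot's right within about 50 degrees. Can be gripped across its sides from above, e.g. 40 mm from the underside, 60 mm wide there. Nests in the white one likewise.
- cup_c_mouth (a point): Centre of the orange tumbler's mouth plane, 90 mm from its origin
- pump_bottle: Bystander: blue pump bottle with red pump, 68 mm across, 193 mm high, standing loose; origin at its underside's centre
- sugar_jar: Bystander: white jar with steel cap, 84 mm across, 120 mm high, standing loose; origin at its underside's centre
- tea_tin: Bystander: green tea tin, 70 x 100 x 60 mm high, standing loose; origin at its underside's centre
Mind the look-alikes: they are no part of the job. Several things have the shape of the cup_a; the one meant has the colours described above. Leave any black look-alike of the cup_b alone.

How it is judged:
By the outcome, as a careful person would: the job done as asked, in the order asked, and still so for the second after the job is handed in, with the robot touching nothing.
It also fails if it takes over 64 s, if anything falls off the work surface, if the arm or the gripper's body presses on something with over 40 N, if the wrist force passes 120 N, or if a joint passes its speed limit or range.

## Working session

There is one attempt and no reset: what is moved stays moved. The work goes in short steps, Python scripts to look and compute and a shell command to move; the robot and the scene stay as the last step left them, time stands still between calls to the robot, and variables do not carry over. Pictures are saved under pics/ and viewed, and the job is handed in when it is done.

```bash
ls; mkdir -p pics
python3 - <<'E'
from station import robot, imaging
import cv2, numpy as np
print(robot.get_state()); print(robot.tips_ahead)
for n in ["side","top","wrist"]:
    d=imaging.get_image(n); cv2.imwrite(f"pics/{n}0.png",d["color"][:,:,::-1]); print(n,d["fov_y"],d["cx"],d["cy"],d["R"],d["t"])
E
```

```text
pics
{'time_s': 0.0, 'q': array([ 1.18300751e+00,  4.23809679e-01,  1.63071117e+00,  1.97380902e-05,
        1.08860656e+00, -1.89833909e-02]), 'joint_vel': array([ 7.18415511e-05, -8.25355179e-04,  4.21113372e-04, -7.19133854e-04,
        1.70290110e-03, -1.91196980e-04]), 'joint_efforts': array([ 5.18385132e-04, -5.44628870e+01, -2.73657990e+01,  6.45041233e-02,
        2.28407141e-02, -9.95674054e-05]), 'tool_pos': array([225.06986856, 582.48684459, 240.91282281]), 'tool_rot': array([-1.57074972e+00,  1.53414101e-03,  1.20198177e+00]), 'contact_force': array([0.32449549, 0.84977561, 0.15536851]), 'moment': array([ 0.03199579,  0.03869396, -0.02138677]), 'finger_gap': 87.53496249238125}
19.0
side 42.59909813410977 322.0448274369554 235.6166984388008 [[ 0.91670564 -0.39943152 -0.0102579 ]
 [-0.27695696 -0.61669963 -0.73686933]
 [ 0.28800279  0.67833327 -0.67595737]] [-471.14610091  234.24244526 1114.04992169]
top 44.216763714833505 319.3018418994426 244.88338458090243 [[ 0.01981178 -0.99972952 -0.01218114]
 [-0.98360813 -0.01730535 -0.17948699]
 [ 0.17922765  0.01553743 -0.98368493]] [  15.19220695  530.15808242 1110.5171823 ]
wrist 65.70646984690485 318.9461373997609 243.65406769892886 [[ 0.36108114  0.93253385 -0.00101087]
 [ 0.89048822 -0.34447865  0.29726281]
 [ 0.27685941 -0.10823617 -0.95479516]] [-624.33459152  -34.98871547  391.62591417]
```

View pics/side0.png

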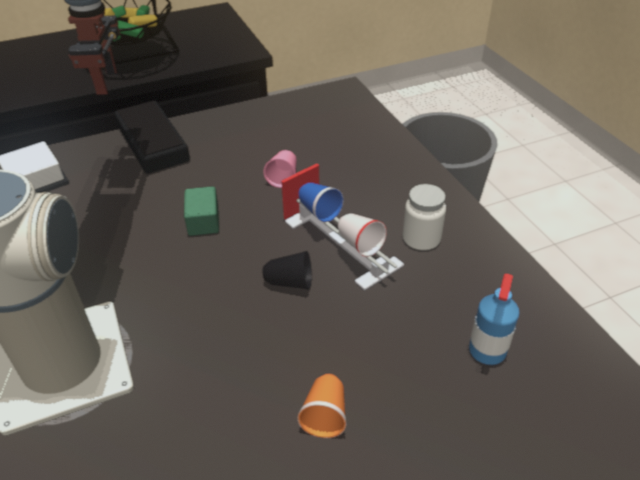

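View pics/top0.png

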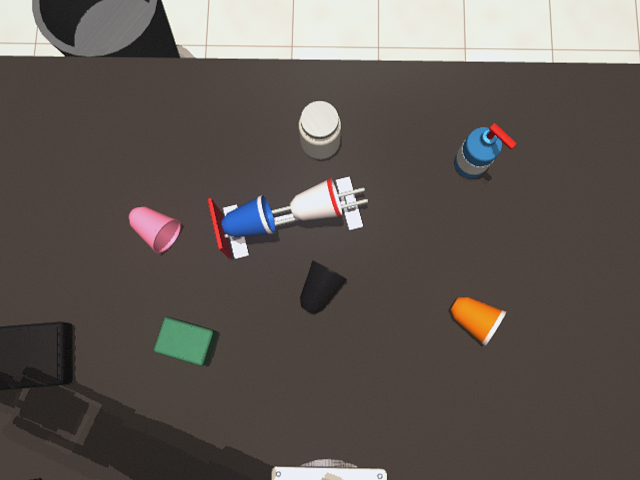

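View pics/wrist0.png

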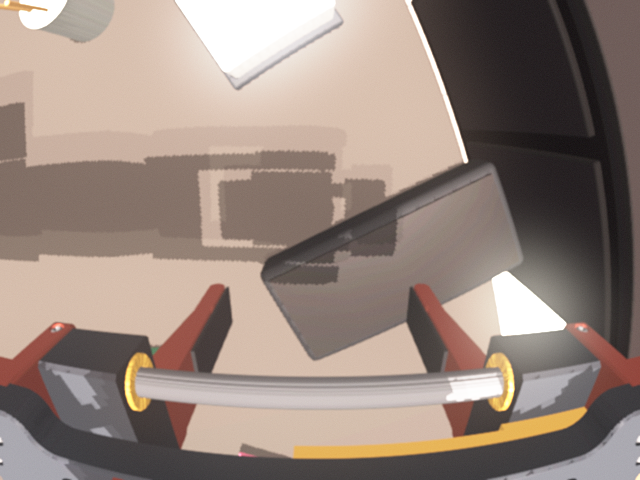

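```bash
cat > h.py <<'E'
import numpy as np, cv2
from station import robot, imaging
def cam(n):
    d=imaging.get_image(n); d["f"]=d["color"].shape[0]/2/np.tan(np.radians(d["fov_y"]/2)); d["R"]=np.array(d["R"]); d["t"]=np.array(d["t"]); d["n"]=n
    return d
def proj(d,P):
    c=np.atleast_2d(P)@d["R"].T+d["t"]
    return np.c_[d["f"]*c[:,0]/c[:,2]+d["cx"], d["f"]*c[:,1]/c[:,2]+d["cy"]]
def back(d,u,v,z):
    r=d["R"].T@np.array([(u-d["cx"])/d["f"],(v-d["cy"])/d["f"],1]); o=-d["R"].T@d["t"]
    return o+r*(z-o[2])/r[2]
def crop(d,u0,v0,w,h,s,name):
    c=d["color"][v0:v0+h,u0:u0+w,::-1]; cv2.imwrite(name,cv2.resize(c,None,fx=s,fy=s,interpolation=cv2.INTER_CUBIC))
def cuppts(o,yaw,pitch):
    # axis dir nose-up
    a=np.array([np.cos(yaw)*np.cos(pitch),np.sin(yaw)*np.cos(pitch),np.sin(pitch)])
    s=np.array([-np.sin(yaw),np.cos(yaw),0]); t=np.cross(a,s)
    hs=[0,15,40,65,90]; rs=[15,25.5,29.8,34,38.3]
    th=np.linspace(0,2*np.pi,60)
    return np.vstack([np.array(o)+a*h+r*(np.cos(th)[:,None]*s+np.sin(th)[:,None]*t) for h,r in zip(hs,rs)])
def hull(d,o,yaw,pitch):
    p=proj(d,cuppts(o,yaw,pitch)).astype(np.float32)
    return cv2.convexHull(p)[:,0]
def maskhull(m):
    n,l,s,_=cv2.connectedComponentsWithStats(m.astype(np.uint8)); k=1+np.argmax(s[1:,4])
    c,_=cv2.findContours((l==k).astype(np.uint8),cv2.RETR_EXTERNAL,cv2.CHAIN_APPROX_NONE)
    return max(c,key=len)
def sil_res(d,cont,o,yaw,pitch):
    h=hull(d,o,yaw,pitch).reshape(-1,1,2)
    return [cv2.pointPolygonTest(h,(float(p[0]),float(p[1])),True)-0.5 for p in cont[:,0]]
E
python3 - <<'E'
from h import *
t=cam("top"); s=cam("side")
crop(t,190,160,200,110,4,"pics/a.png"); crop(s,250,140,170,150,4,"pics/b.png")
from scipy.optimize import least_squares
cs=[]
for d,(u0,v0,w,h) in ((t,(435,280,90,80)),(s,(285,360,80,90))):
    c=d["color"].astype(int); m=np.zeros(c.shape[:2],bool); m[v0:v0+h,u0:u0+w]=(c.max(2)>110)[v0:v0+h,u0:u0+w]
    cs.append((d,maskhull(m)))
    print(cv2.boundingRect(cs[-1][1]))
p0=back(t,455,303,23); print(p0, back(t,495,327,38))
def f(p,ds=cs): return np.concatenate([sil_res(d,c,[p[0],p[1],23],p[2],.17) for d,c in ds])
m=back(t,495,327,38)-p0
for ds in (cs,cs[:1],cs[1:]):
    r=least_squares(lambda p:f(p,ds),[p0[0],p0[1],np.arctan2(m[1],m[0])],x_scale=[1,1,.02],diff_step=1e-4,loss="soft_l1"); print(r.x, np.sqrt(np.mean(r.fun**2)))
E
```

```text
(451, 297, 55, 48)
(297, 373, 50, 65)
[ 423.07095924 -243.19289742   23.        ] [ 377.11171684 -315.66655742   38.        ]
[ 422.79751624 -240.74772289   -2.13763056] 0.7429594375792006
[ 422.33473473 -241.8466224    -2.13831304] 0.3507515147255811
[ 423.36200912 -239.80518054   -2.13860677] 0.7820067427571293
```

View pics/a.png

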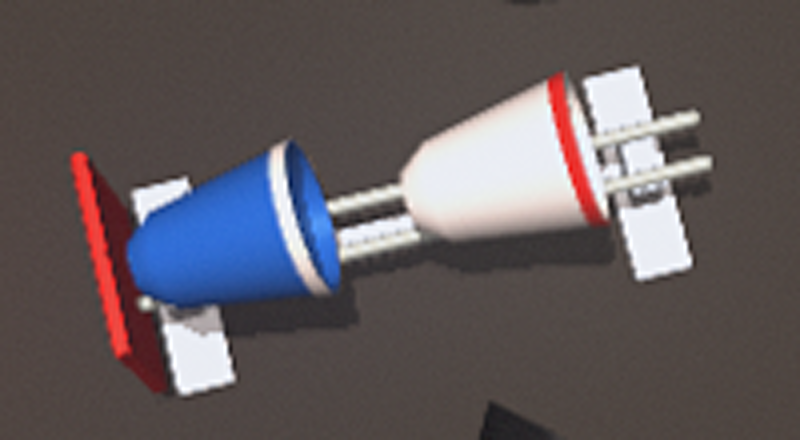

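View pics/b.png

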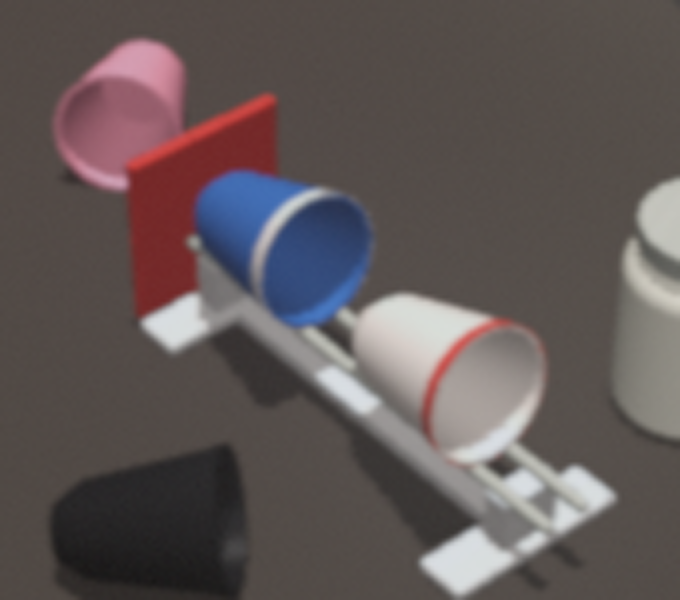

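```bash
cat > fit.py <<'E'
from h import *
from scipy.optimize import least_squares
t=cam("top"); s=cam("side")
F=lambda x,y,k=4,u=190,v=160:(u+x/k,v+y/k)
G=lambda x,y:F(x,y,4,250,140)
# cradle (x,y,yaw) from points: model pts -> pix
obs=[(t,(140,50,110),F(78,155)),(t,(140,-50,110),F(122,352)),(t,(-145,-12,40),F(697,117)),(t,(-145,12,40),F(710,162)),
     (s,(140,50,110),G(130,168)),(s,(140,-50,110),G(274,97)),(s,(-145,12,40),G(548,524)),(s,(-145,-12,40),G(587,502))]
def T(p,q):
    c,sn=np.cos(p[2]),np.sin(p[2]); return np.array([p[0]+c*q[0]-sn*q[1],p[1]+sn*q[0]+c*q[1],q[2]])
for flip in (1,-1):
    o2=[(d,(q[0],q[1]*flip,q[2]),px) for d,q,px in obs]
    f=lambda p:np.concatenate([proj(d,T(p,q))[0]-px for d,q,px in o2])
    r=least_squares(f,[580,50,1.8]); print(flip,r.x,np.round(r.fun,1))
E
python3 fit.py
```

```text
1 [597.13981659  79.9688549    1.84515836] [ 14.4  48.4  -8.4 -51.3  -3.2  -0.8  -3.3  -0.9   0.4   1.3   0.5   1.3
  -1.4   0.   -2.5   0. ]
-1 [597.31675326  80.40155766   1.86102627] [  2.2  -0.9   3.9   0.1  -0.4   9.2  -7.  -13.2  35.5 -16.3 -36.2  19.5
   8.   -6.2 -10.3   4.9]
```

```bash
sed -i 's/(t,(140,50,110),F(78,155)),(t,(140,-50,110),F(122,352))/(t,(140,-50,110),F(78,155)),(t,(140,50,110),F(122,352))/; s/for flip in (1,-1)/for flip in (1,)/' fit.py
cat >> fit.py <<'E'
C=r.x
A=[F(*p) for p in [(128,250),(150,290),(185,305),(290,140),(322,295),(190,195),(130,235)]]
B=[F(*p) for p in [(402,185),(420,152),(565,72),(606,225),(445,240),(410,215),(490,115)]]
A2=[G(*p) for p in [(195,205),(240,170),(330,190),(372,235),(355,300),(300,325),(205,230)]]
B2=[G(*p) for p in [(355,320),(400,293),(500,318),(545,360),(520,430),(465,463),(357,345)]]
ctop=np.array([1.]);
for nm,P,Q,g in (("a",A,A2,130),("b",B,B2,20)):
  for k in ((t,P),),((s,Q),),((t,P),(s,Q)):
    def f(p): 
        o=T(C,(p[0],p[1],64)); return np.concatenate([sil_res(d,np.array(pp)[:,None],o,C[2]+np.pi+p[2],.18) for d,pp in k])
    rr=least_squares(f,[g,0,0],x_scale=[1,1,.02],diff_step=1e-4); print(nm,np.round(rr.x,3),"mouth x",rr.x[0]-88.5,"rms",np.sqrt(np.mean(rr.fun**2)))
E
python3 fit.py
```

```text
1 [596.6689324   79.81568477   1.84610079] [ 2.6 -1.7  3.5 -0.5 -3.1 -0.7 -3.2 -0.7  0.2  1.4  0.3  1.4 -1.5  0.1
 -2.6  0.1]
a [ 1.34906e+02  0.00000e+00 -2.10000e-02] mouth x 46.40628523832672 rms 0.683628741935628
a [132.897   0.      0.   ] mouth x 44.39710965196477 rms 1.4959067268202013
a [1.33376e+02 0.00000e+00 5.00000e-03] mouth x 44.87646349495452 rms 1.2464611026348895
b [0. 0. 0.] mouth x -88.5 rms 1.3267546169568787
b [0. 0. 0.] mouth x -88.5 rms 1.0397277625721297
b [ 0.     0.    -0.016] mouth x -88.5 rms 1.1362362990902344
```

```bash
sed -i 's/rr=least_squares.*/rr=least_squares(lambda z:f(np.array([z[0]-100,z[1]-100,z[2]-10])),[g+100,100,10],x_scale=[1,1,.02],diff_step=1e-5); rr.x-=[100,100,10]; w=T(C,(rr.x[0],rr.x[1],64)); print(nm,np.round(rr.x,3),np.round(w,1),"mouth x",round(rr.x[0]-88.5,1),"rms",np.sqrt(np.mean(rr.fun**2)))/' fit.py; python3 fit.py
python3 - <<'E'
from h import *
t=cam("top");s=cam("side")
for n,d,k in (("top",t,(190,160)),("side",s,(250,140))):
  im=cv2.resize(d["color"][k[1]:k[1]+150,k[0]:k[0]+200,::-1],None,fx=4,fy=4,interpolation=cv2.INTER_CUBIC)
  p=np.array([596.67,79.8]);y=1.846;c,sn=np.cos(y),np.sin(y)
  for a,b in (((140,-50,110),(140,50,110)),((140,-50,0),(140,50,0)),((140,-50,0),(140,-50,110)),((140,50,0),(140,50,110)),((-145,-12,44),(145,-12,44)),((-145,12,44),(145,12,44))):
    q=[tuple(int(v) for v in (proj(d,[p[0]+c*e[0]-sn*e[1],p[1]+sn*e[0]+c*e[1],e[2]])[0]-k)*4) for e in (a,b)]
    cv2.line(im,*q,(0,255,255),1)
  cv2.imwrite(f"pics/ov_{n}.png",im)
E
```

```text
1 [596.6689324   79.81568477   1.84610079] [ 2.6 -1.7  3.5 -0.5 -3.1 -0.7 -3.2 -0.7  0.2  1.4  0.3  1.4 -1.5  0.1
 -2.6  0.1]
a [ 1.34884e+02 -1.21200e+00 -3.80000e-02] [561.2 209.9  64. ] mouth x 46.4 rms 0.6103705017783367
a [ 1.34847e+02 -3.79800e+00  2.50000e-02] [563.7 210.6  64. ] mouth x 46.3 rms 0.7668543982357343
a [ 1.34169e+02 -2.21900e+00 -2.70000e-02] [562.3 209.5  64. ] mouth x 45.7 rms 1.1623151321464844
b [-0.685  2.982 -0.005] [594.   78.3  64. ] mouth x -89.2 rms 0.45224527861349584
b [ 0.633 -3.622 -0.005] [600.   81.4  64. ] mouth x -87.9 rms 0.5024140678039822
b [-0.639 -0.007 -0.021] [596.8  79.2  64. ] mouth x -89.1 rms 1.1121076855703762
```

View pics/ov_top.png

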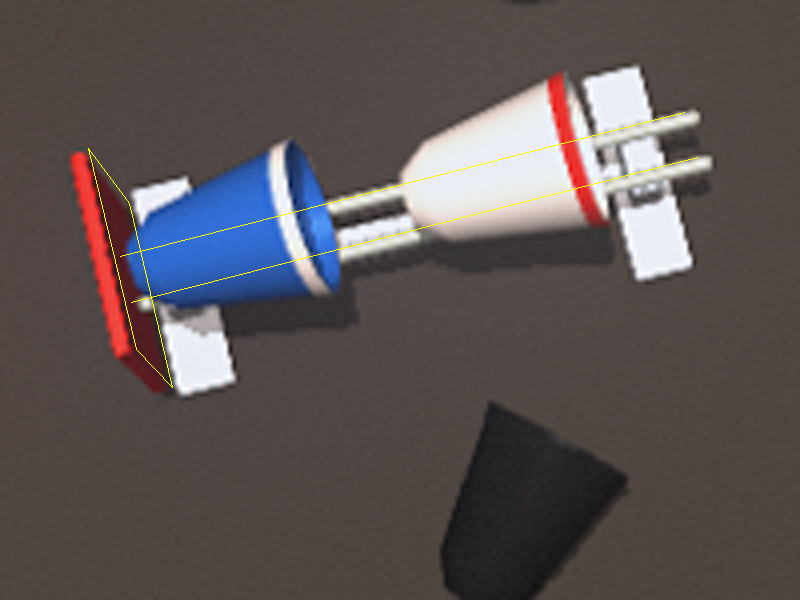

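View pics/ov_side.png

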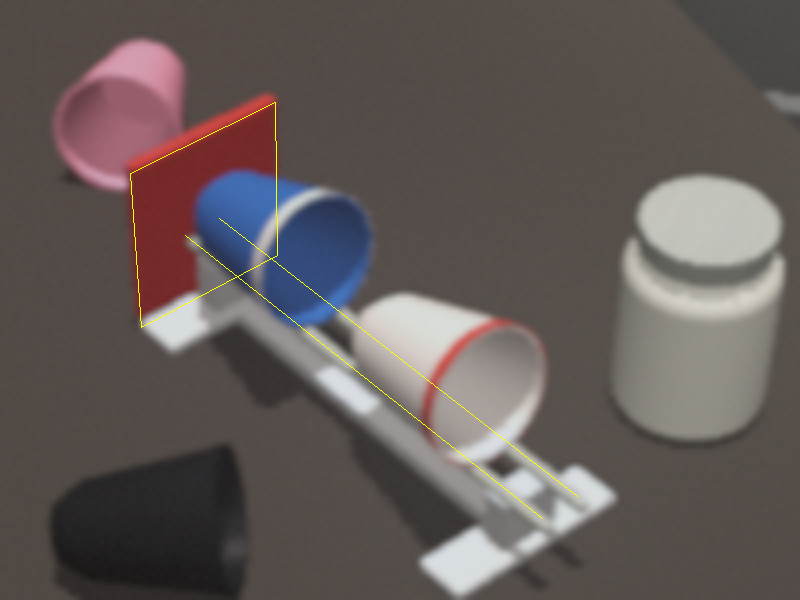

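```bash
cat > go.py <<'E'
import sys,numpy as np
from station import robot
def show(x,y,z,psi):
    s=robot.get_state(); p=s["tool_pos"]; a=s["tool_rot"][2]
    d=np.array([x,y,z])-p
    tx=d[0]*np.cos(a)+d[1]*np.sin(a); tz=-d[0]*np.sin(a)+d[1]*np.cos(a)
    print("t",round(s["time_s"],2),"pos",np.round(p,1),"rot",np.round(s["tool_rot"],3),"gap",round(s["finger_gap"],1))
    print("travel",np.round(np.array([tx,-d[2],tz])/500,4),"yaw",round(-(psi-a)/(np.pi/2),4),"dist",np.linalg.norm(d))
show(*map(float,sys.argv[1:5]))
E
python3 go.py 450 250 240 0.0
python3 - <<'E'
from h import *
t=cam("top")
print(back(t,475,168,0),back(t,320,140,0),back(t,320,118,120),back(t,323,290,30))
E
```

```text
t 0.65 pos [225.3 583.  241.7] rot [-1.571 -0.     1.202] gap 87.9
travel [-0.4591  0.0034 -0.6593] yaw 0.7652 dist 401.7005698384648
[ 707.28434165 -295.73450824    0.        ] [7.63703588e+02 2.88557465e+01 2.27373675e-13] [763.27555291  27.52477646 120.        ] [443.1186342   16.34480861  30.        ]
```

```bash
python3 -m pendant '[{"travel":[-0.459,0,-0.659],"yaw":0.765,"jaw":87},{"travel":[-0.459,0,-0.659],"yaw":0.765,"jaw":87},{"travel":[-0.459,0,-0.659],"yaw":0.765,"jaw":87},{"travel":[-0.459,0,-0.659],"yaw":0.765,"jaw":87},{"travel":[-0.459,0,-0.659],"yaw":0.765,"jaw":87},{"travel":[-0.459,0,-0.659],"yaw":0.765,"jaw":87},{"travel":[-0.459,0,-0.659],"yaw":0.765,"jaw":87},{"travel":[-0.459,0,-0.659],"yaw":0.765,"jaw":87},{"travel":[-0.459,0,-0.659],"yaw":0.765,"jaw":87},{"travel":[-0.459,0,-0.659],"yaw":0.765,"jaw":87}]'; python3 go.py 430 -150 230 -0.567
```

```text
time_s: 1.53
tool_pos: [451.4, 247.3, 242.0]
tool_rot: [-1.571, -0.001, -0.007]
contact_force: [0.5, 0.6, 0.1]
finger_gap: 86.9
t 1.53 pos [451.4 247.3 242. ] rot [-1.571e+00 -1.000e-03 -7.000e-03] gap 86.9
travel [-0.037   0.024  -0.7949] yaw 0.3563 dist 398.08474810039894
```

```bash
python3 -m pendant '[{"travel":[-0.037,0.02,-0.79],"yaw":0.356,"jaw":87},{"travel":[-0.037,0.02,-0.79],"yaw":0.356,"jaw":87},{"travel":[-0.037,0.02,-0.79],"yaw":0.356,"jaw":87},{"travel":[-0.037,0.02,-0.79],"yaw":0.356,"jaw":87},{"travel":[-0.037,0.02,-0.79],"yaw":0.356,"jaw":87},{"travel":[-0.037,0.02,-0.79],"yaw":0.356,"jaw":87},{"travel":[-0.037,0.02,-0.79],"yaw":0.356,"jaw":87},{"travel":[-0.037,0.02,-0.79],"yaw":0.356,"jaw":87},{"travel":[-0.037,0.02,-0.79],"yaw":0.356,"jaw":87},{"travel":[-0.037,0.02,-0.79],"yaw":0.356,"jaw":87}]'; python3 go.py 398.8 -278.4 130 -0.567
```

```text
time_s: 2.37
tool_pos: [431.3, -148.6, 232.0]
tool_rot: [-1.571, -0.002, -0.561]
contact_force: [0.5, 1.1, 0.5]
finger_gap: 86.8
t 2.37 pos [ 431.3 -148.6  232. ] rot [-1.571 -0.002 -0.561] gap 86.8
travel [ 0.0831  0.2041 -0.2545] yaw 0.0039 dist 168.29657610719167
```

```bash
python3 -m pendant '[{"travel":[0.083,0.204,-0.254],"yaw":0.004,"jaw":87},{"travel":[0.083,0.204,-0.254],"yaw":0.004,"jaw":87},{"travel":[0.083,0.204,-0.254],"yaw":0.004,"jaw":87},{"travel":[0.083,0.204,-0.254],"yaw":0.004,"jaw":87},{"travel":[0.083,0.204,-0.254],"yaw":0.004,"jaw":87},{"travel":[0.083,0.204,-0.254],"yaw":0.004,"jaw":87},{"travel":[0.083,0.204,-0.254],"yaw":0.004,"jaw":87},{"travel":[0.083,0.204,-0.254],"yaw":0.004,"jaw":87},{"travel":[0.083,0.204,-0.254],"yaw":0.004,"jaw":87},{"travel":[0.083,0.204,-0.254],"yaw":0.004,"jaw":87}]'; python3 go.py 398.8 -278.4 32 -0.567
python3 - <<'E'
from h import *
for n in("top","wrist"):
  d=cam(n); 
  cv2.imwrite(f"pics/{n}1.png",d["color"][:,:,::-1])
E
```

```text
time_s: 3.2
tool_pos: [400.2, -273.9, 130.7]
tool_rot: [-1.571, -0.002, -0.563]
contact_force: [0.5, -0.2, 0.5]
finger_gap: 86.9
t 3.2 pos [ 400.2 -273.9  130.7] rot [-1.571 -0.002 -0.563] gap 86.9
travel [ 0.0024  0.1974 -0.0091] yaw 0.0023 dist 98.82671295881539
```

View pics/wrist1.png

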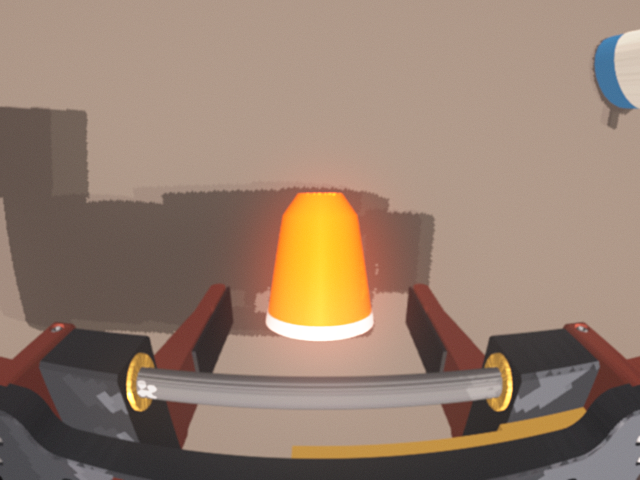

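The cup is centred between the fingers (axis near column 320) and square to them. I'll descend.

```bash
python3 go.py 398.8 -278.4 32 -0.567
```

```text
t 3.3 pos [ 400.  -274.1  130.4] rot [-1.571e+00 -1.000e-03 -5.640e-01] gap 86.6
travel [ 0.0026  0.1968 -0.0086] yaw 0.002 dist 98.52284064304374
```

```bash
python3 -m pendant '[{"travel":[0.0025,0.07,-0.009],"yaw":0.002,"jaw":87},{"travel":[0.0025,0.14,-0.009],"yaw":0.002,"jaw":87},{"travel":[0.0025,0.18,-0.009],"yaw":0.002,"jaw":87},{"travel":[0.0025,0.197,-0.009],"yaw":0.002,"jaw":87},{"travel":[0.0025,0.197,-0.009],"yaw":0.002,"jaw":87},{"travel":[0.0025,0.197,-0.009],"yaw":0.002,"jaw":50},{"travel":[0.0025,0.197,-0.009],"yaw":0.002,"jaw":50},{"travel":[0.0025,0.197,-0.009],"yaw":0.002,"jaw":50},{"travel":[0.0025,0.197,-0.009],"yaw":0.002,"jaw":50},{"travel":[0.0025,0.197,-0.009],"yaw":0.002,"jaw":50}]'; python3 go.py 398.8 -278.4 120 -0.567
```

```text
time_s: 4.13
tool_pos: [398.6, -279.5, 32.3]
tool_rot: [-1.571, -0.002, -0.568]
contact_force: [-1.4, 0.3, 6.7]
finger_gap: 63.1
t 4.13 pos [ 398.6 -279.5   32.3] rot [-1.571 -0.002 -0.568] gap 63.1
travel [-0.0009 -0.1754  0.002 ] yaw -0.0008 dist 87.72171116805858
```

```bash
python3 -m pendant '[{"travel":[0,0,0],"yaw":0,"jaw":45},{"travel":[0,0,0],"yaw":0,"jaw":45},{"travel":[0,-0.02,0],"yaw":0,"jaw":45},{"travel":[0,-0.05,0],"yaw":0,"jaw":45},{"travel":[0,-0.1,0],"yaw":0,"jaw":45},{"travel":[0,-0.15,0],"yaw":0,"jaw":45},{"travel":[0,-0.18,0],"yaw":0,"jaw":45},{"travel":[0,-0.19,0],"yaw":0,"jaw":45},{"travel":[0,-0.19,0],"yaw":0,"jaw":45},{"travel":[0,-0.19,0],"yaw":0,"jaw":45}]'
python3 - <<'E'
from h import *
d=cam("wrist"); cv2.imwrite("pics/w2.png",d["color"][:,:,::-1])
d=cam("side"); crop(d,200,250,250,190,3,"pics/s2.png")
E
python3 go.py 650 -110 140 0.275
```

```text
time_s: 4.97
tool_pos: [397.8, -278.9, 126.2]
tool_rot: [-1.571, -0.0, -0.568]
contact_force: [-0.1, -0.3, -0.8]
finger_gap: 62.9
t 5.07 pos [ 397.4 -278.6  125.3] rot [-1.571  0.002 -0.568] gap 63.1
travel [ 0.2444 -0.0294  0.5561] yaw -0.5369 dist 304.05919068067095
```

View pics/w2.png

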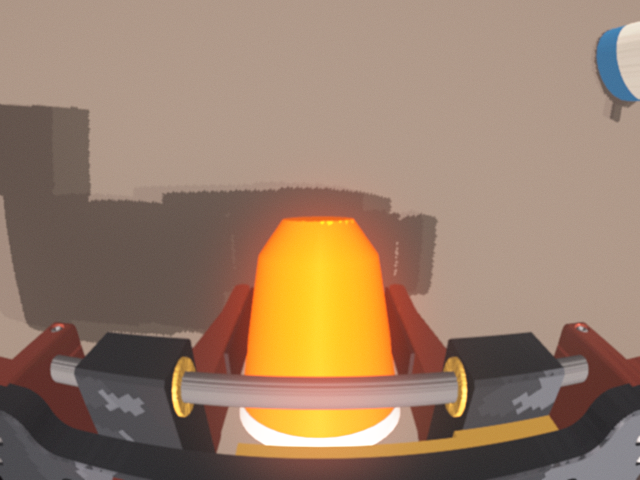

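View pics/s2.png

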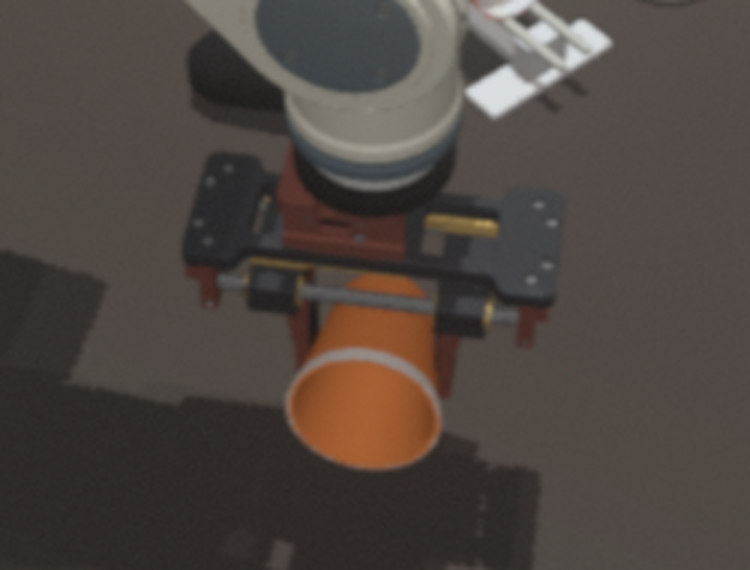

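The cup is held square and level: foot at (318,218) in the wrist view, mouth to the rear in the side view. Next I'll carry it to behind the cradle.

```bash
python3 go.py 641.6 -78.9 140 0.275
```

```text
t 5.07 pos [ 397.4 -278.6  125.3] rot [-1.571  0.002 -0.568] gap 63.1
travel [ 0.1967 -0.0294  0.5995] yaw -0.5369 dist 315.80292652202064
```

```bash
python3 -m pendant '[{"travel":[0.015,-0.01,0.05],"yaw":-0.05,"jaw":45},{"travel":[0.04,-0.03,0.12],"yaw":-0.12,"jaw":45},{"travel":[0.065,-0.03,0.2],"yaw":-0.19,"jaw":45},{"travel":[0.09,-0.03,0.28],"yaw":-0.26,"jaw":45},{"travel":[0.117,-0.03,0.36],"yaw":-0.33,"jaw":45},{"travel":[0.144,-0.03,0.44],"yaw":-0.4,"jaw":45},{"travel":[0.17,-0.03,0.52],"yaw":-0.46,"jaw":45},{"travel":[0.19,-0.03,0.58],"yaw":-0.51,"jaw":45},{"travel":[0.197,-0.03,0.6],"yaw":-0.537,"jaw":45},{"travel":[0.197,-0.03,0.6],"yaw":-0.537,"jaw":45}]'
python3 - <<'E'
from h import *
d=cam("wrist"); cv2.imwrite("pics/w3.png",d["color"][:,:,::-1])
d=cam("top"); crop(d,190,130,250,180,3,"pics/t3.png")
d=cam("side"); crop(d,250,140,200,150,4,"pics/s3.png")
E
python3 go.py 641.6 -78.9 82 0.275
```

```text
time_s: 5.9
tool_pos: [643.9, -76.9, 139.4]
tool_rot: [-1.57, 0.001, 0.28]
contact_force: [0.5, -0.5, -0.5]
finger_gap: 63.2
t 6.05 pos [640.9 -79.6 139.8] rot [-1.57   0.003  0.274] gap 63.0
travel [0.0017 0.1156 0.001 ] yaw -0.0009 dist 57.78448288558045
```

View pics/w3.png

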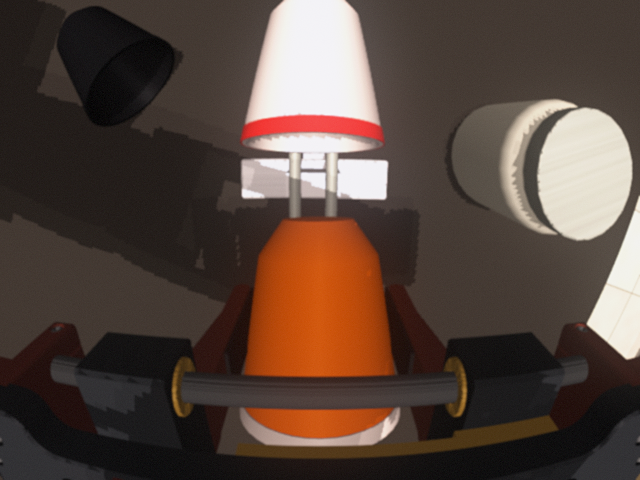

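View pics/t3.png

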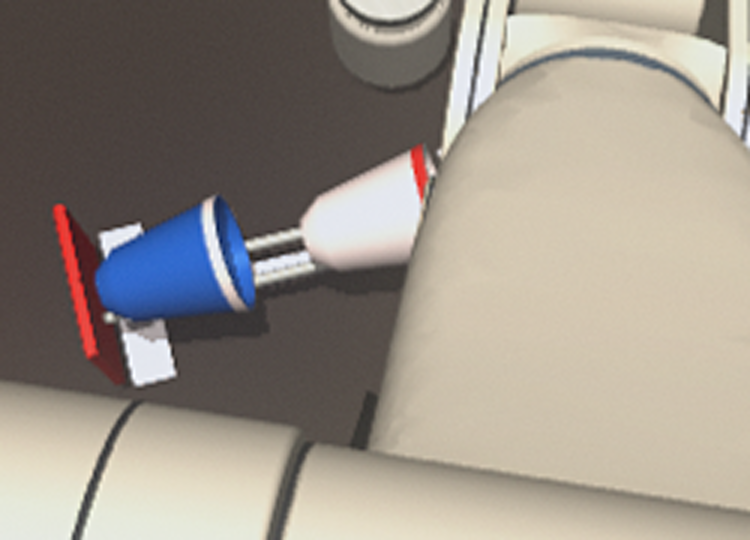

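View pics/s3.png

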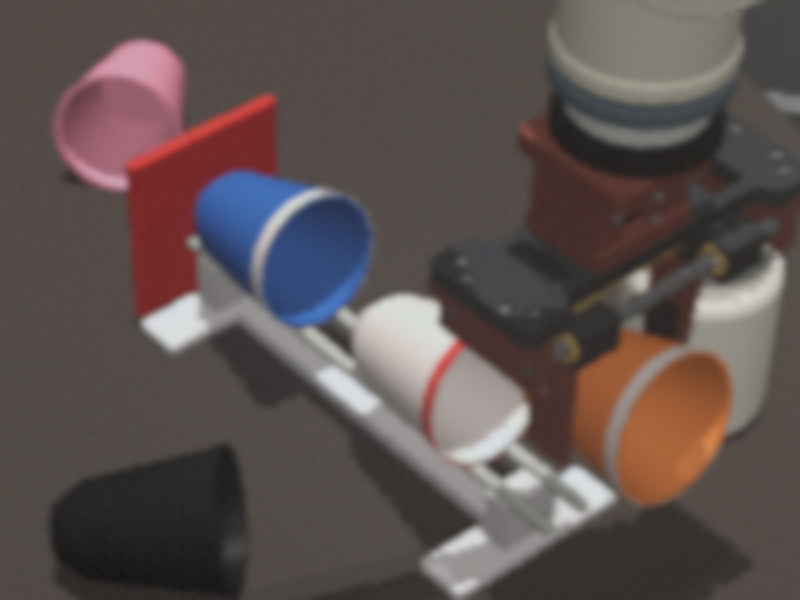

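Aligned in yaw. In the wrist view the rails are centred on column 313.5 and the cup on 320.5, so the cup is about 3.5 mm too far along tool +x. The top camera's fit of the white cup agrees. I'll correct while descending.

```bash
python3 -m pendant '[{"travel":[-0.002,0.02,0],"yaw":0,"jaw":45},{"travel":[-0.004,0.05,0],"yaw":0,"jaw":45},{"travel":[-0.005,0.08,0],"yaw":0,"jaw":45},{"travel":[-0.005,0.1,0],"yaw":0,"jaw":45},{"travel":[-0.005,0.113,0],"yaw":0,"jaw":45},{"travel":[-0.005,0.115,0],"yaw":0,"jaw":45},{"travel":[-0.005,0.115,0.02],"yaw":0,"jaw":45},{"travel":[-0.005,0.115,0.035],"yaw":0,"jaw":45},{"travel":[-0.005,0.115,0.04],"yaw":0,"jaw":45},{"travel":[-0.005,0.115,0.04],"yaw":0,"jaw":45}]'
python3 - <<'E'
from h import *
d=cam("wrist"); cv2.imwrite("pics/w4.png",d["color"][:,:,::-1])
d=cam("side"); crop(d,250,140,200,150,4,"pics/s4.png")
E
python3 go.py 630 -38 75 0.275
```

```text
time_s: 6.88
tool_pos: [634.7, -59.5, 84.4]
tool_rot: [-1.571, -0.001, 0.276]
contact_force: [0.4, -0.1, 0.1]
finger_gap: 62.9
t 6.98 pos [635.  -60.2  84.3] rot [-1.571e+00 -1.000e-03  2.760e-01] gap 62.7
travel [0.0025 0.0186 0.0455] yaw 0.0007 dist 24.60400192532913
```

View pics/w4.png

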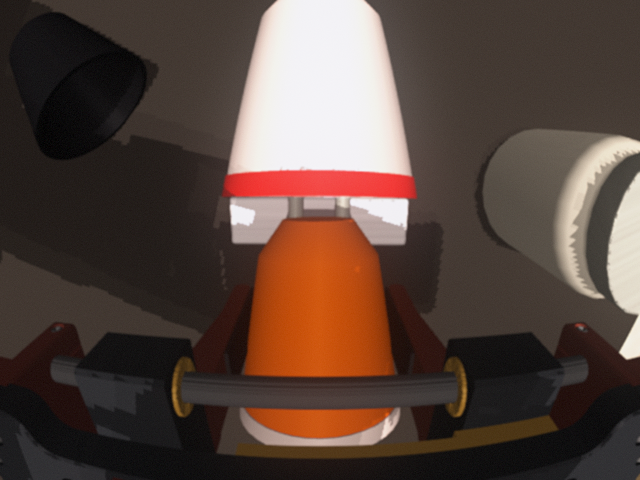

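View pics/s4.png

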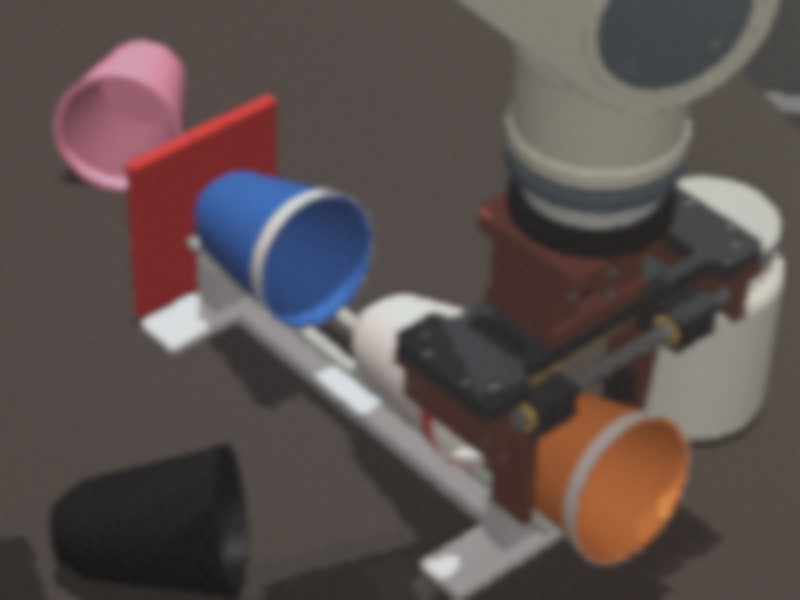

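```bash
python3 -m pendant '[{"travel":[0,0.005,0],"yaw":0,"jaw":45},{"travel":[0,0.009,0],"yaw":0,"jaw":45},{"travel":[0,0.012,0],"yaw":0,"jaw":45},{"travel":[0,0.015,0],"yaw":0,"jaw":45},{"travel":[0,0.017,0.005],"yaw":0,"jaw":45},{"travel":[0,0.018,0.012],"yaw":0,"jaw":45},{"travel":[0,0.018,0.02],"yaw":0,"jaw":45},{"travel":[0,0.018,0.03],"yaw":0,"jaw":45},{"travel":[0,0.018,0.036],"yaw":0,"jaw":45},{"travel":[0,0.018,0.036],"yaw":0,"jaw":45}]'
python3 - <<'E'
from h import *
d=cam("wrist"); cv2.imwrite("pics/w5.png",d["color"][:,:,::-1])
d=cam("side"); crop(d,250,140,200,150,4,"pics/s5.png")
print(robot.get_state()["contact_force"])
E
python3 go.py 630 -38 75 0.275
```

```text
time_s: 7.82
tool_pos: [629.5, -42.4, 74.7]
tool_rot: [-1.571, 0.0, 0.276]
contact_force: [-0.4, -0.8, -0.3]
finger_gap: 63.1
[ 0.11641815 -0.23730354 -1.08822725]
t 7.92 pos [629.8 -43.   74.8] rot [-1.571 -0.     0.276] gap 63.0
travel [ 0.0031 -0.0004  0.0095] yaw 0.0005 dist 5.028690138063698
```

View pics/w5.png

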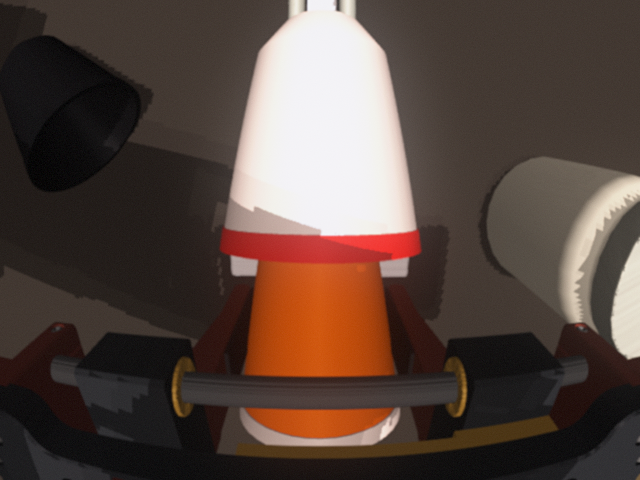

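View pics/s5.png

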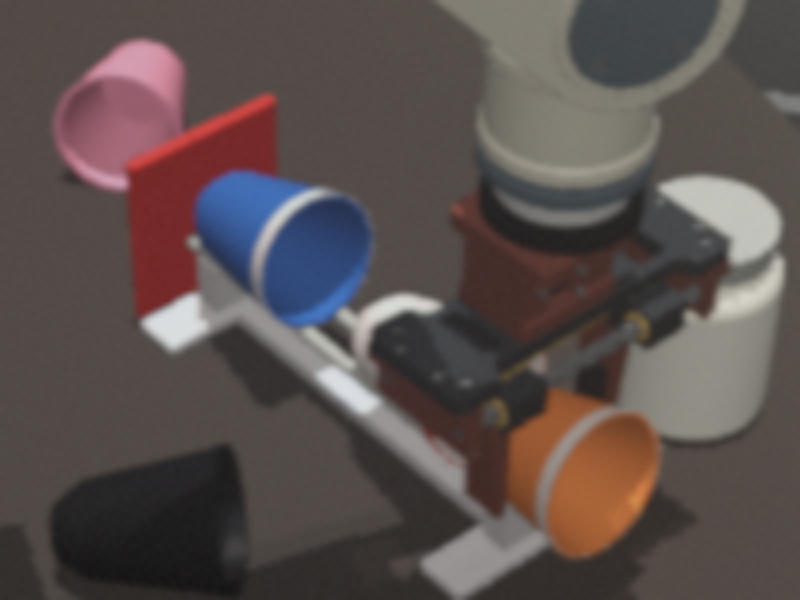

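```bash
python3 -m pendant '[{"travel":[0,0.001,0],"yaw":0,"jaw":45},{"travel":[0,0.002,0],"yaw":0,"jaw":45},{"travel":[0,0.003,0],"yaw":0,"jaw":45},{"travel":[0,0.003,0],"yaw":0,"jaw":45},{"travel":[0,0.003,0],"yaw":0,"jaw":66},{"travel":[0,0.003,0],"yaw":0,"jaw":72},{"travel":[0,0.003,0],"yaw":0,"jaw":80},{"travel":[0,0.003,0],"yaw":0,"jaw":86},{"travel":[0,0.003,0],"yaw":0,"jaw":86},{"travel":[0,0.003,0],"yaw":0,"jaw":86}]'
python3 - <<'E'
from h import *
d=cam("wrist"); cv2.imwrite("pics/w6.png",d["color"][:,:,::-1])
d=cam("side"); crop(d,250,140,200,150,4,"pics/s6.png")
E
python3 go.py 630 -38 145 0.275
```

```text
time_s: 8.75
tool_pos: [629.7, -43.3, 73.0]
tool_rot: [-1.571, 0.0, 0.275]
contact_force: [0.6, -0.1, 0.2]
finger_gap: 85.9
t 8.85 pos [629.7 -43.3  73. ] rot [-1.571  0.     0.275] gap 85.9
travel [ 0.0035 -0.1439  0.0101] yaw 0.0001 dist 72.15863977754994
```

View pics/w6.png

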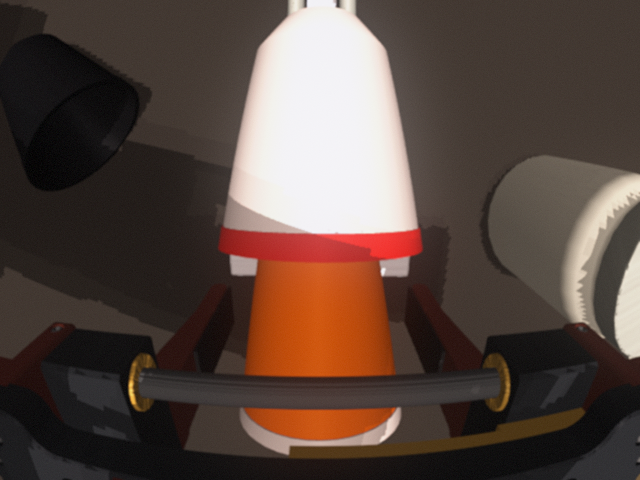

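View pics/s6.png

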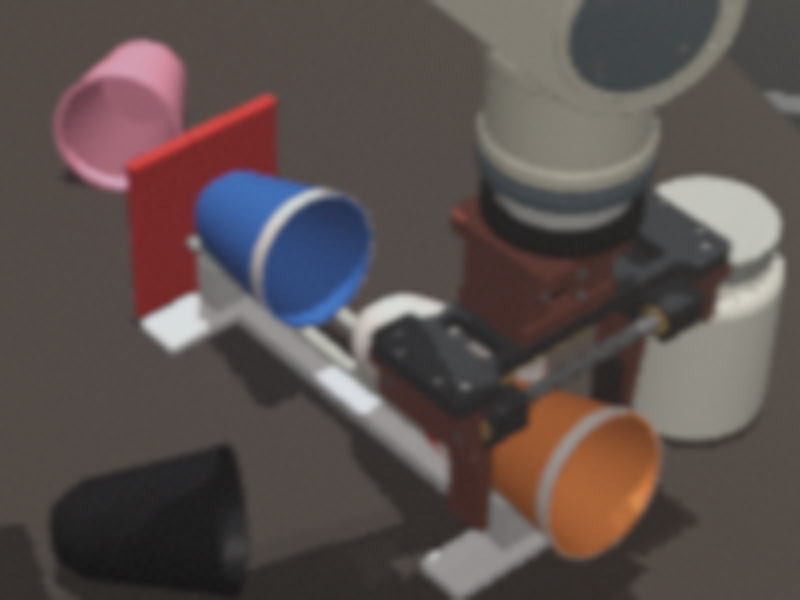

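The orange cup lies on the rails with its foot in the white mouth. The gripper goes up, back behind the mouth, then down with the fingers spanning the rim.

```bash
python3 -m pendant '[{"travel":[0,-0.03,0],"yaw":0,"jaw":87},{"travel":[0,-0.08,0],"yaw":0,"jaw":87},{"travel":[0,-0.14,0],"yaw":0,"jaw":87},{"travel":[0,-0.16,0],"yaw":0,"jaw":87},{"travel":[0,-0.16,-0.05],"yaw":0,"jaw":80},{"travel":[0,-0.16,-0.11],"yaw":0,"jaw":70},{"travel":[0,-0.16,-0.15],"yaw":0,"jaw":64},{"travel":[0,-0.16,-0.16],"yaw":0,"jaw":64},{"travel":[0,-0.16,-0.16],"yaw":0,"jaw":64},{"travel":[0,-0.16,-0.16],"yaw":0,"jaw":64}]'
python3 - <<'E'
from h import *
d=cam("wrist"); cv2.imwrite("pics/w7.png",d["color"][:,:,::-1])
d=cam("side"); crop(d,250,140,200,150,4,"pics/s7.png")
E
python3 go.py 651 -120 80 0.275
```

```text
time_s: 9.68
tool_pos: [650.9, -119.9, 152.5]
tool_rot: [-1.57, 0.001, 0.275]
contact_force: [-0.7, -0.1, -0.1]
finger_gap: 64.2
t 9.78 pos [ 651.  -119.2  152.8] rot [-1.57e+00  1.00e-03  2.76e-01] gap 63.6
travel [-0.0004  0.1455 -0.0015] yaw 0.0006 dist 72.75616714008484
```

View pics/w7.png

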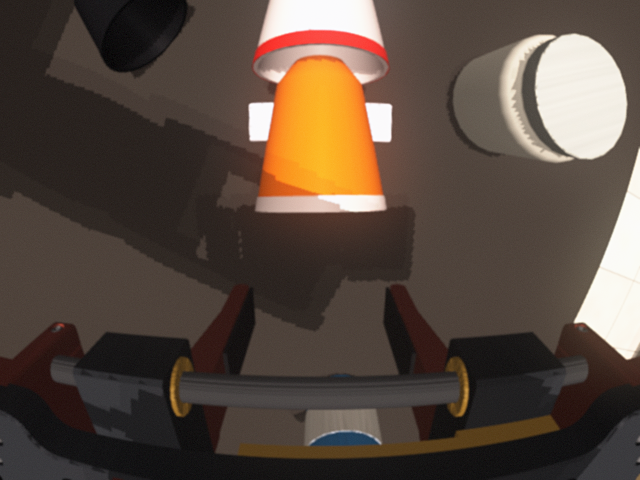

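View pics/s7.png

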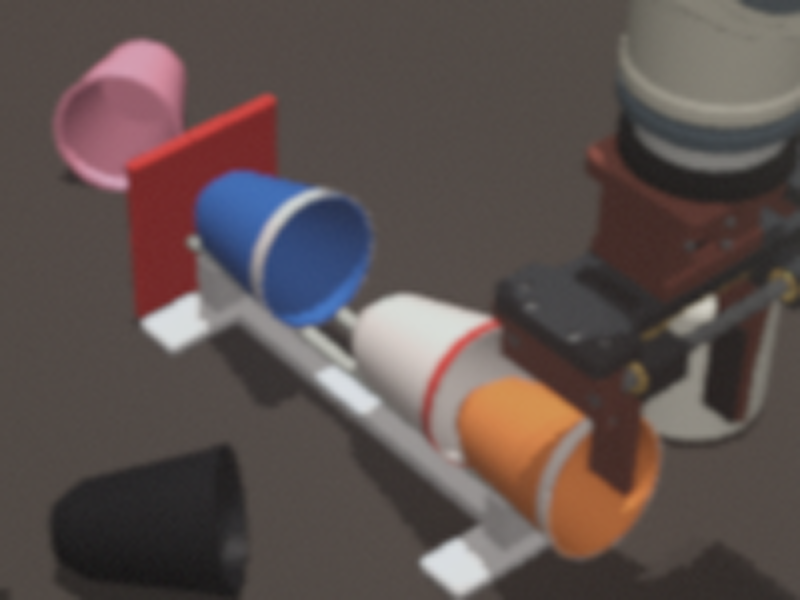

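```bash
python3 -m pendant '[{"travel":[0,0.04,0],"yaw":0,"jaw":64},{"travel":[0,0.09,0],"yaw":0,"jaw":64},{"travel":[0,0.13,0],"yaw":0,"jaw":64},{"travel":[0,0.145,0],"yaw":0,"jaw":64},{"travel":[0,0.145,0.01],"yaw":0,"jaw":64},{"travel":[0,0.145,0.02],"yaw":0,"jaw":64},{"travel":[0,0.145,0.03],"yaw":0,"jaw":64},{"travel":[0,0.145,0.04],"yaw":0,"jaw":64},{"travel":[0,0.145,0.05],"yaw":0,"jaw":64},{"travel":[0,0.145,0.06],"yaw":0,"jaw":64}]'
python3 - <<'E'
from h import *
d=cam("wrist"); cv2.imwrite("pics/w8.png",d["color"][:,:,::-1])
d=cam("side"); crop(d,250,140,200,150,4,"pics/s8.png")
E
python3 go.py 651 -120 80 0.275
```

```text
time_s: 10.62
tool_pos: [643.7, -90.9, 81.7]
tool_rot: [-1.572, -0.001, 0.276]
contact_force: [0.2, -1.3, 0.3]
finger_gap: 64.6
t 10.72 pos [643.4 -90.6  81.3] rot [-1.571e+00 -1.000e-03  2.760e-01] gap 63.8
travel [-0.0015  0.0026 -0.0607] yaw 0.0006 dist 30.391116657244694
```

View pics/w8.png

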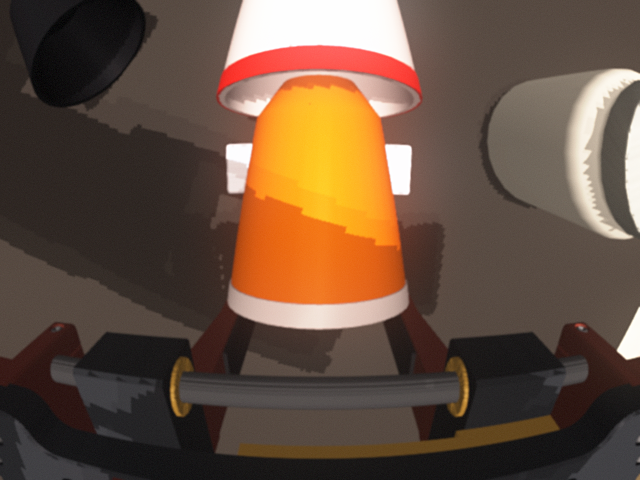

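View pics/s8.png

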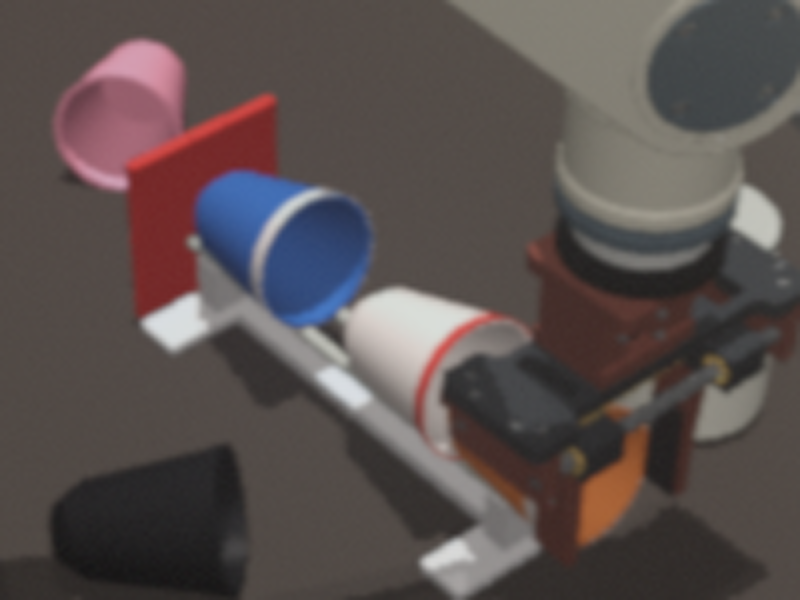

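```bash
python3 -m pendant '[{"travel":[0,0,0.01],"yaw":0,"jaw":64},{"travel":[0,0,0.02],"yaw":0,"jaw":64},{"travel":[0,0,0.03],"yaw":0,"jaw":64},{"travel":[0,0,0.04],"yaw":0,"jaw":64},{"travel":[0,0,0.05],"yaw":0,"jaw":64},{"travel":[0,0,0.06],"yaw":0,"jaw":64},{"travel":[0,0,0.07],"yaw":0,"jaw":64},{"travel":[0,0,0.08],"yaw":0,"jaw":64},{"travel":[0,0,0.09],"yaw":0,"jaw":64},{"travel":[0,0,0.1],"yaw":0,"jaw":64}]'
python3 - <<'E'
from h import *
d=cam("wrist"); cv2.imwrite("pics/w9.png",d["color"][:,:,::-1])
d=cam("side"); crop(d,250,140,200,150,4,"pics/s9.png")
E
python3 go.py 651 -120 80 0.275
```

```text
time_s: 11.55
tool_pos: [629.7, -42.8, 80.7]
tool_rot: [-1.571, -0.0, 0.275]
contact_force: [0.7, -0.8, 1.1]
finger_gap: 64.2
t 11.65 pos [629.2 -42.4  80.5] rot [-1.57e+00  1.00e-03  2.76e-01] gap 63.9
travel [-0.0004  0.001  -0.1612] yaw 0.0006 dist 80.59753433192634
```

View pics/w9.png

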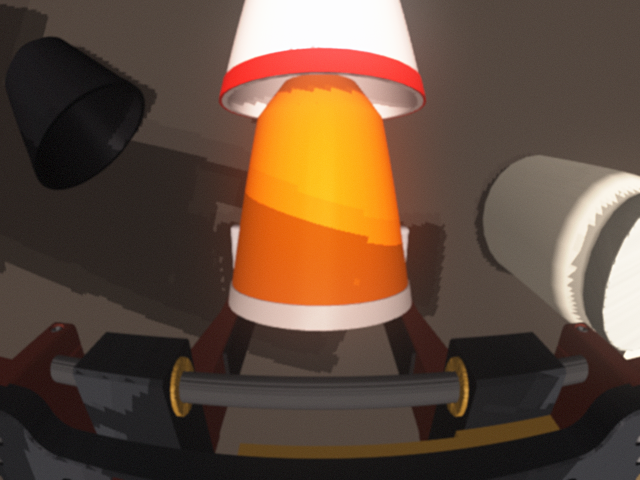

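View pics/s9.png

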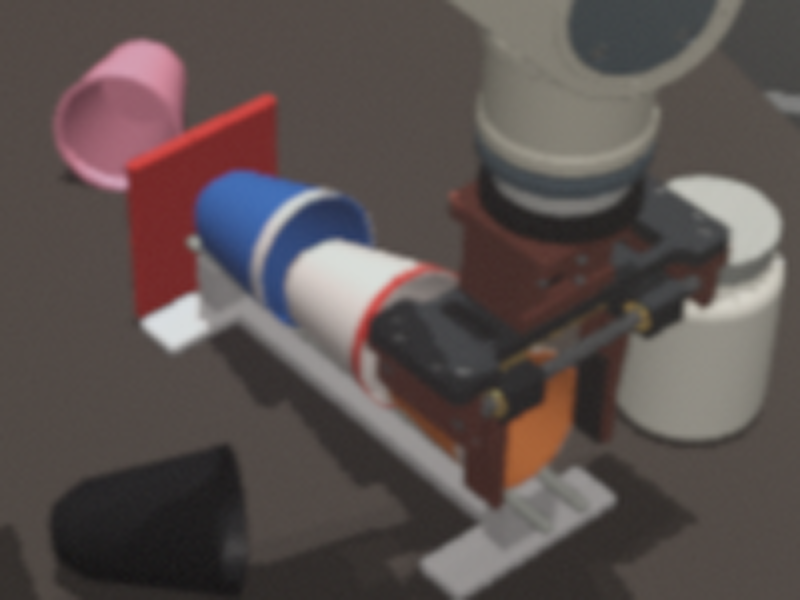

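The row slides well and the white foot is entering the blue mouth. I'll keep pushing.

```bash
python3 -m pendant '[{"travel":[0,0,0.01],"yaw":0,"jaw":64},{"travel":[0,0,0.02],"yaw":0,"jaw":64},{"travel":[0,0,0.03],"yaw":0,"jaw":64},{"travel":[0,0,0.04],"yaw":0,"jaw":64},{"travel":[0,0,0.05],"yaw":0,"jaw":64},{"travel":[0,0,0.06],"yaw":0,"jaw":64},{"travel":[0,0,0.07],"yaw":0,"jaw":64},{"travel":[0,0,0.08],"yaw":0,"jaw":64},{"travel":[0,0,0.09],"yaw":0,"jaw":64},{"travel":[0,0,0.1],"yaw":0,"jaw":64}]'
python3 - <<'E'
from h import *
d=cam("wrist"); cv2.imwrite("pics/w10.png",d["color"][:,:,::-1])
d=cam("side"); crop(d,250,140,200,150,4,"pics/s10.png")
E
python3 go.py 651 -120 80 0.275
```

```text
time_s: 12.48
tool_pos: [616.0, 5.3, 80.7]
tool_rot: [-1.571, -0.0, 0.275]
contact_force: [0.1, -0.4, 0.2]
finger_gap: 64.0
t 12.58 pos [615.8   5.6  80.6] rot [-1.571  0.     0.276] gap 63.7
travel [-0.0008  0.0012 -0.2609] yaw 0.0006 dist 130.4560363804725
```

View pics/w10.png

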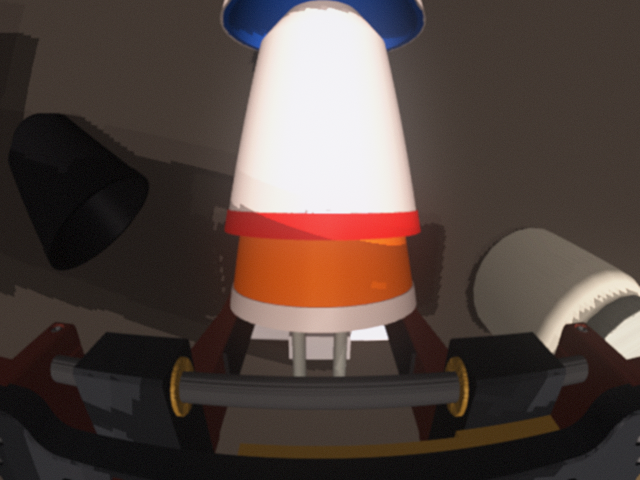

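View pics/s10.png

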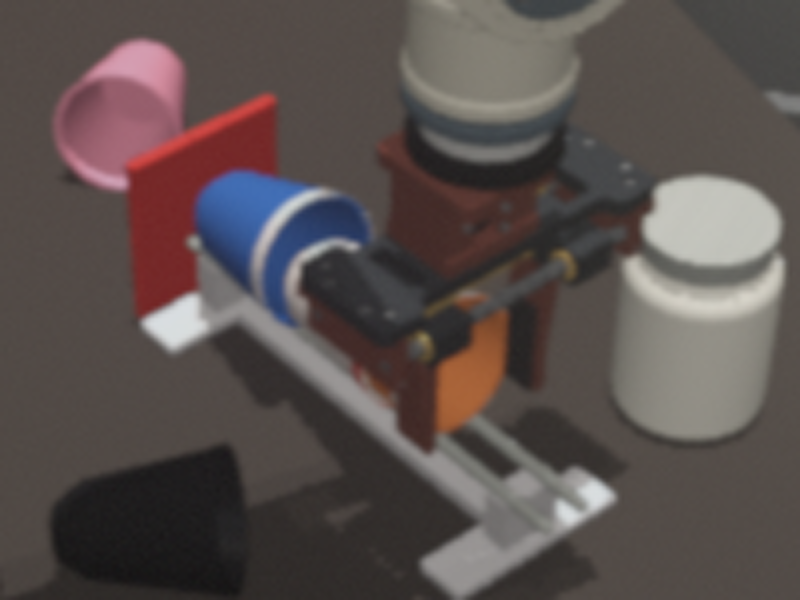

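```bash
python3 -m pendant '[{"travel":[0,0,0.01],"yaw":0,"jaw":64},{"travel":[0,0,0.02],"yaw":0,"jaw":64},{"travel":[0,0,0.03],"yaw":0,"jaw":64},{"travel":[0,0,0.04],"yaw":0,"jaw":64},{"travel":[0,0,0.05],"yaw":0,"jaw":64},{"travel":[0,0,0.06],"yaw":0,"jaw":64},{"travel":[0,0,0.07],"yaw":0,"jaw":64},{"travel":[0,0,0.08],"yaw":0,"jaw":64},{"travel":[0,0,0.09],"yaw":0,"jaw":64},{"travel":[0,0,0.1],"yaw":0,"jaw":64}]'
python3 - <<'E'
from h import *
d=cam("wrist"); cv2.imwrite("pics/w11.png",d["color"][:,:,::-1])
d=cam("side"); crop(d,250,140,200,150,4,"pics/s11.png")
print(robot.get_state()["contact_force"])
E
python3 go.py 600.8 64.4 80 0.275
```

```text
time_s: 13.42
tool_pos: [602.5, 53.4, 80.7]
tool_rot: [-1.571, -0.0, 0.275]
contact_force: [0.5, -0.6, 0.5]
finger_gap: 64.4
[-0.41615241  0.16561314  0.65974128]
t 13.52 pos [602.3  53.7  80.7] rot [-1.571  0.     0.276] gap 63.9
travel [0.0029 0.0013 0.0213] yaw 0.0006 dist 10.777811592328732
```

View pics/w11.png

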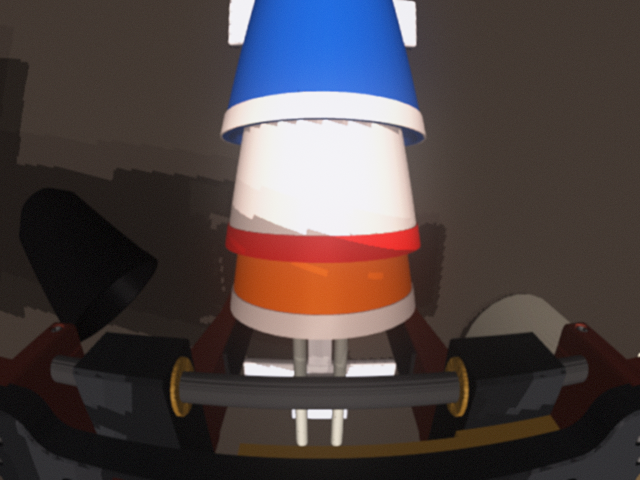

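View pics/s11.png

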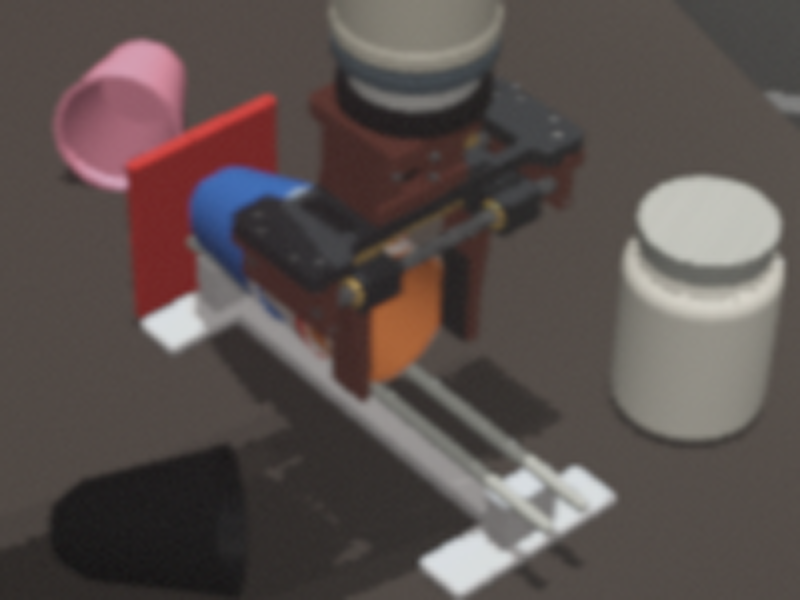

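```bash
python3 -m pendant '[{"travel":[0,0,0.003],"yaw":0,"jaw":64},{"travel":[0,0,0.006],"yaw":0,"jaw":64},{"travel":[0,0,0.009],"yaw":0,"jaw":64},{"travel":[0,0,0.012],"yaw":0,"jaw":64},{"travel":[0,0,0.014],"yaw":0,"jaw":64},{"travel":[0,0,0.016],"yaw":0,"jaw":64},{"travel":[0,0,0.018],"yaw":0,"jaw":64},{"travel":[0,0,0.02],"yaw":0,"jaw":64},{"travel":[0,0,0.022],"yaw":0,"jaw":64},{"travel":[0,0,0.022],"yaw":0,"jaw":64}]'
```

```text
time_s: 14.35
tool_pos: [599.6, 63.7, 80.7]
tool_rot: [-1.571, -0.0, 0.275]
contact_force: [0.9, -0.6, 0.1]
finger_gap: 64.0
```

```bash
python3 -m pendant '[{"travel":[0,0,0.001],"yaw":0,"jaw":64},{"travel":[0,0,0.002],"yaw":0,"jaw":64},{"travel":[0,0,0.003],"yaw":0,"jaw":64},{"travel":[0,0,0.004],"yaw":0,"jaw":64},{"travel":[0,0,0.005],"yaw":0,"jaw":64},{"travel":[0,0,0.006],"yaw":0,"jaw":64},{"travel":[0,0,0.007],"yaw":0,"jaw":64},{"travel":[0,0,0.008],"yaw":0,"jaw":64},{"travel":[0,0,0.009],"yaw":0,"jaw":64},{"travel":[0,0,0.01],"yaw":0,"jaw":64}]';  python3 - <<'E'
from h import *
d=cam("wrist"); cv2.imwrite("pics/w12.png",d["color"][:,:,::-1])
print(robot.get_state()["contact_force"])
E
```

```text
time_s: 15.18
tool_pos: [598.8, 67.4, 80.8]
tool_rot: [-1.572, -0.001, 0.276]
contact_force: [3.7, -8.8, 0.4]
finger_gap: 64.2
[ 2.96851047 -7.37095161  0.97243023]
```

View pics/w12.png

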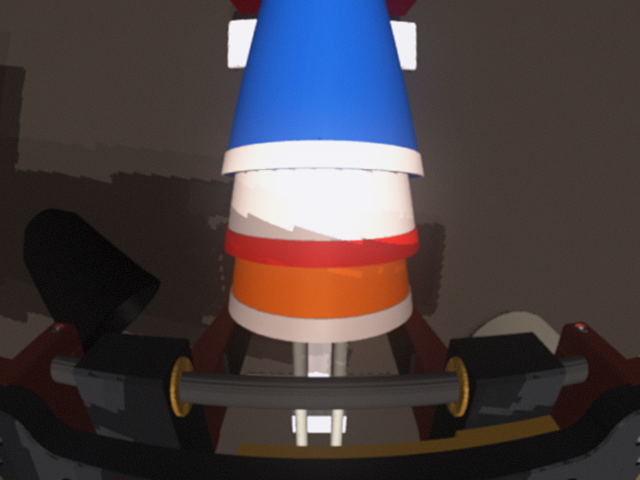

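```bash
python3 -m pendant '[{"travel":[0,0,0.001],"yaw":0,"jaw":64},{"travel":[0,0,0.002],"yaw":0,"jaw":64},{"travel":[0,0,0.003],"yaw":0,"jaw":64},{"travel":[0,0,0.004],"yaw":0,"jaw":64},{"travel":[0,0,0.005],"yaw":0,"jaw":64},{"travel":[0,0,0.006],"yaw":0,"jaw":64},{"travel":[0,0,0.006],"yaw":0,"jaw":64},{"travel":[0,0,0.006],"yaw":0,"jaw":64},{"travel":[0,0,0.006],"yaw":0,"jaw":64},{"travel":[0,0,0.006],"yaw":0,"jaw":64}]';  python3 - <<'E'
from h import *
d=cam("wrist"); cv2.imwrite("pics/w13.png",d["color"][:,:,::-1])
print(robot.get_state()["contact_force"])
def backf(u,v,z):
    a=np.array([u-d["cx"],v-d["cy"]]); r=np.hypot(*a); th=r/d["f"]
    # f from fov
    ray=np.r_[np.sin(th)*a/r,np.cos(th)]; R=d["R"]; o=-R.T@d["t"]; w=R.T@ray; return o+w*(z-o[2])/w[2]
for v,z in((176,118),(265,122),(339,127)):
    p=backf(320,v,z)-[596.7,79.8,0]; print(p[:2]@[-.272,.962])
E
```

```text
time_s: 16.07
tool_pos: [598.8, 68.1, 81.1]
tool_rot: [-1.575, -0.002, 0.276]
contact_force: [4.6, -17.8, 0.6]
finger_gap: 63.9
[  4.20349041 -17.83076527   1.62350128]
58.113869099638826
32.66971218849271
10.438901603471736
```

View pics/w13.png

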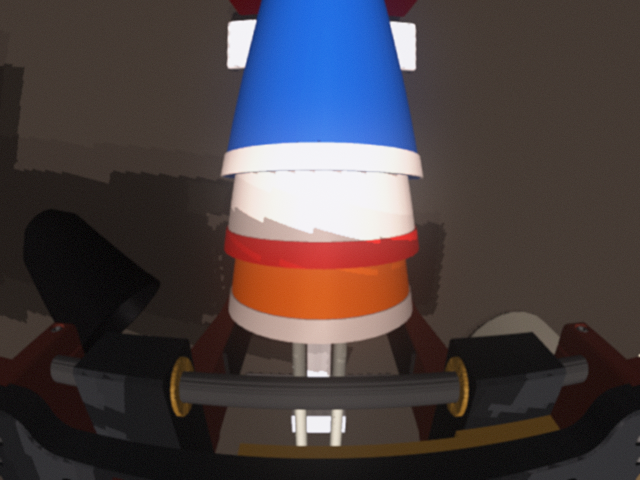

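The row is stiff at 18 N, and both protrusions measure about 26 mm. I'll back off, rise clear and check.

```bash
python3 -m pendant '[{"travel":[0,0,-0.01],"yaw":0,"jaw":64},{"travel":[0,0,-0.03],"yaw":0,"jaw":64},{"travel":[0,0,-0.08],"yaw":0,"jaw":64},{"travel":[0,0,-0.14],"yaw":0,"jaw":64},{"travel":[0,-0.06,-0.2],"yaw":0,"jaw":64},{"travel":[0,-0.14,-0.27],"yaw":0,"jaw":64},{"travel":[0,-0.2,-0.35],"yaw":0,"jaw":64},{"travel":[0,-0.25,-0.42],"yaw":0,"jaw":64},{"travel":[0,-0.3,-0.45],"yaw":0,"jaw":64},{"travel":[0,-0.3,-0.45],"yaw":0,"jaw":64}]';  python3 - <<'E'
from h import *
d=cam("wrist"); cv2.imwrite("pics/w14.png",d["color"][:,:,::-1])
d=cam("side"); crop(d,250,140,200,150,4,"pics/s14.png")
d=cam("top"); crop(d,190,160,200,110,4,"pics/t14.png")
E
python3 go.py 500 -300 300 0
```

```text
time_s: 16.95
tool_pos: [661.6, -149.9, 236.3]
tool_rot: [-1.575, -0.007, 0.272]
contact_force: [0.5, 0.4, 0.3]
finger_gap: 63.9
t 17.1 pos [ 658.1 -145.3  230.3] rot [-1.57   0.     0.274] gap 63.6
travel [-0.3882 -0.1393 -0.2122] yaw 0.1746 dist 231.91013989035662
```

View pics/s14.png

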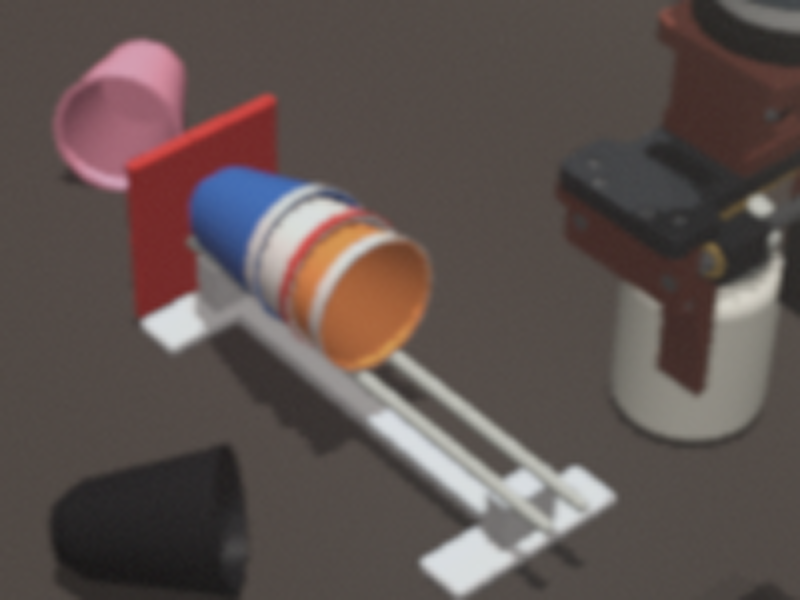

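View pics/t14.png

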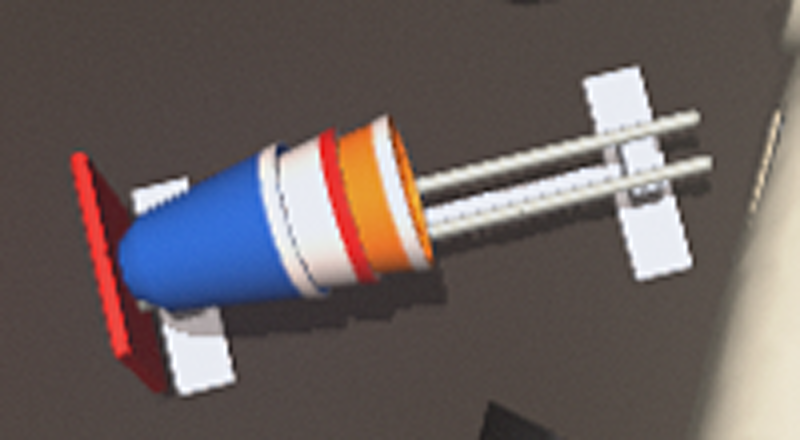

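Run:
```python
from h import *
t=cam("top");s=cam("side")
def ov(d,k,w,h,name,sh,off):
  im=cv2.resize(d["color"][k[1]:k[1]+h,k[0]:k[0]+w,::-1],None,fx=6,fy=6,interpolation=cv2.INTER_CUBIC)
  yaw=1.846;c=np.array([596.7+sh[0],79.8+sh[1],0]);ex=np.array([np.cos(yaw),np.sin(yaw),0]); ey=np.array([-ex[1],ex[0],0])
  a=-ex*np.cos(.18)+np.array([0,0,np.sin(.18)]); n=np.cross(a,ey); th=np.linspace(0,2*np.pi,80)
  o=c+ex*137+[0,0,64]
  for e in off:
    P=o+a*(90+e)+38.3*(np.cos(th)[:,None]*ey+np.sin(th)[:,None]*n)
    q=((proj(d,P)-k)*6+3).astype(np.int32); cv2.polylines(im,[q],True,(0,255,0),1)
  cv2.imwrite(name,im)
ov(t,(205,175),110,75,"pics/ot.png",(-2.5,2),(0,26,52))
ov(s,(285,170),90,80,"pics/os.png",(3,1),(0,26,52))
```

```text
(no output)
```

View pics/ot.png

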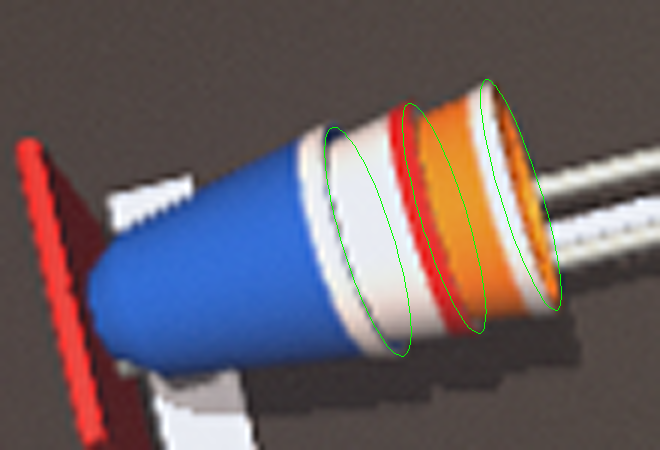

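View pics/os.png

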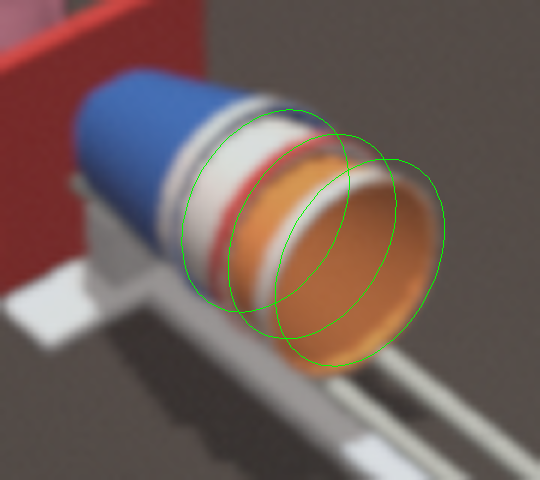

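Run:
```python
from h import *
s=cam("side"); crop(s,305,175,60,60,10,"pics/z1.png")
t=cam("top"); crop(t,215,180,90,60,8,"pics/z2.png")
w=cam("wrist"); cv2.imwrite("pics/w15.png",w["color"][:,:,::-1])
```

```text
(no output)
```

View pics/z1.png

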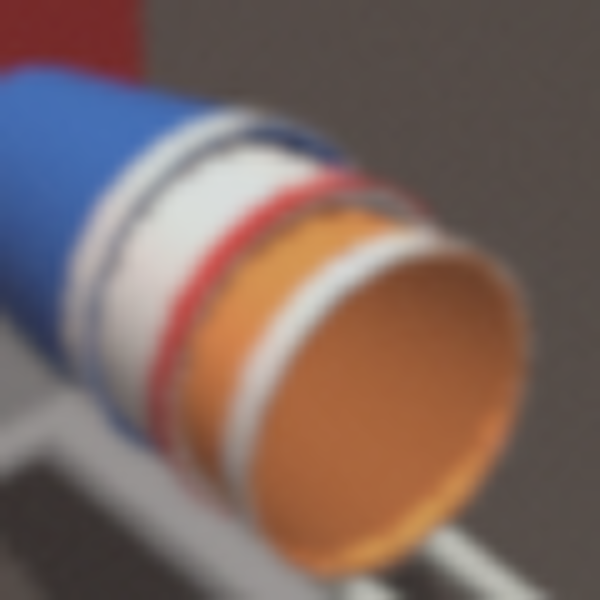

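View pics/z2.png

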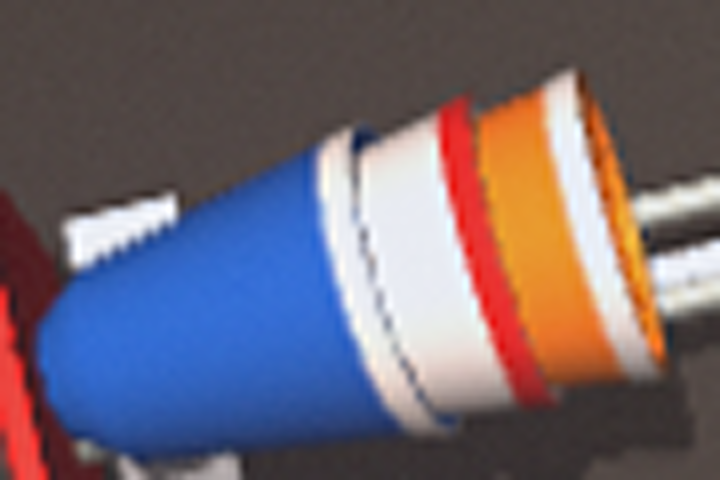

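View pics/w15.png

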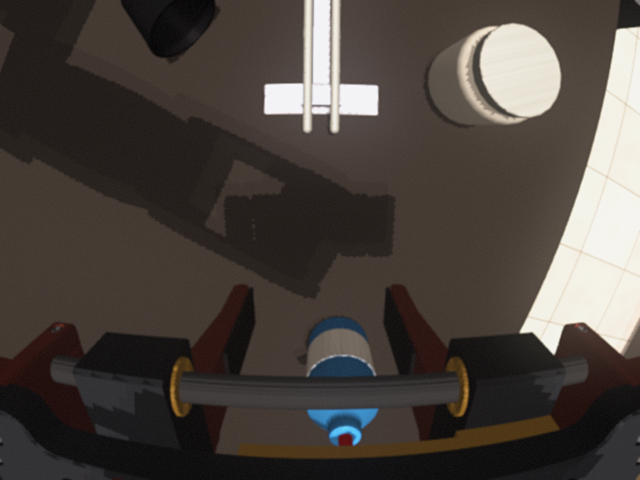

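```bash
cat > fit2.py <<'E'
from h import *
from scipy.optimize import least_squares
t=cam("top");s=cam("side")
K=lambda L,u,v,k:[((x+.5)/k+u-.5,(y+.5)/k+v-.5) for x,y in L]
T=[K(L,215,180,8) for L in ([(357,165),(365,240),(388,310),(412,375),(440,415)],[(472,100),(480,170),(494,240),(517,320),(552,400)],[(580,72),(590,130),(607,210),(632,300),(663,370)])]
S=[K(L,305,175,10) for L in ([(97,290),(130,220),(180,160),(240,125)],[(165,400),(187,330),(220,268),(270,218),(330,190)],[(240,480),(252,400),(285,340),(340,280),(400,250)])]
yaw0=1.846;c0=np.array([596.7,79.8,0])
def dist(d,k,pts,sh,off,yaw,pit,lat,zz,R):
  ex=np.array([np.cos(yaw),np.sin(yaw),0]);ey=np.array([-ex[1],ex[0],0])
  a=-ex*np.cos(pit)+np.array([0,0,np.sin(pit)]);n=np.cross(a,ey);th=np.linspace(0,2*np.pi,361)
  o=c0+ex*137+ey*lat+[0,0,64+zz]
  q=proj(d,o+a*(90+off)+R*(np.cos(th)[:,None]*ey+np.sin(th)[:,None]*n))+sh
  q=q.astype(np.float32).reshape(-1,1,2)
  return [cv2.pointPolygonTest(q,p,True) for p in pts]
def f(p,views=3):
  p=np.asarray(p)-10
  out=[]
  for i in range(3):
    o,pit,lat,zz=p[i],p[3]*.1,p[4],p[5]
    out+=dist(t,0,T[i],p[6:8],o+26*i,yaw0+p[8]*.1,pit,lat,zz,38.0)
    out+=dist(s,0,S[i],p[9:11],o+26*i,yaw0+p[8]*.1,pit,lat,zz,38.0)
  pr=[(p[3]-1.8)*2,p[4]*.3,p[5]*.3,p[6]*.5,p[7]*.5,p[8]*3,p[9]*.5,p[10]*.5]
  return np.r_[out,pr]
r=least_squares(f,10+np.r_[0,0,0,1.8,np.zeros(7)],diff_step=1e-4)
x=r.x-10; J=np.linalg.pinv(r.jac.T@r.jac)*.5**2
print("offs",np.round(x[:3],1),"home spacing 26+",np.round(np.diff(x[:3]),1),"pitch",x[3]*.1,np.round(x[4:],2),"rms",np.sqrt(np.mean(r.fun**2)))
E
python3 fit2.py
```

```text
offs [-4.9 -2.2 -1.1] home spacing 26+ [2.7 1. ] pitch 0.12893848139183497 [ 0.1   1.3   0.3   0.1  -0.2  -0.1  -1.24] rms 0.44797487227293104
```

Picture-based spacings are 28.7 and 27 mm against the 26 mm for home, so I'll push once more, a little firmer, to make sure the cups are seated.

```bash
python3 go.py 611.9 21.9 81 0.275
```

```text
t 17.45 pos [ 658.1 -144.2  229.5] rot [-1.57   0.002  0.276] gap 63.7
travel [0.0019 0.297  0.3448] yaw 0.0009 dist 227.53819355941738
```

```bash
python3 -m pendant '[{"travel":[0.001,0.05,0.03],"yaw":0,"jaw":64},{"travel":[0.002,0.11,0.07],"yaw":0,"jaw":64},{"travel":[0.002,0.17,0.12],"yaw":0,"jaw":64},{"travel":[0.002,0.23,0.17],"yaw":0,"jaw":64},{"travel":[0.002,0.28,0.22],"yaw":0,"jaw":64},{"travel":[0.002,0.297,0.28],"yaw":0,"jaw":64},{"travel":[0.002,0.297,0.33],"yaw":0,"jaw":64},{"travel":[0.002,0.297,0.345],"yaw":0,"jaw":64},{"travel":[0.002,0.297,0.345],"yaw":0,"jaw":64},{"travel":[0.002,0.297,0.345],"yaw":0,"jaw":64}]'; python3 go.py 599.3 66.5 81 0.275
```

```text
time_s: 18.28
tool_pos: [613.2, 21.0, 82.5]
tool_rot: [-1.571, -0.001, 0.277]
contact_force: [0.2, -0.4, 0.4]
finger_gap: 64.1
t 18.28 pos [613.2  21.   82.5] rot [-1.571e+00 -1.000e-03  2.770e-01] gap 64.1
travel [-0.002   0.003   0.0951] yaw 0.001 dist 47.55964470062935
```

```bash
python3 -m pendant '[{"travel":[-0.001,0.003,0.02],"yaw":0,"jaw":64},{"travel":[-0.002,0.003,0.04],"yaw":0,"jaw":64},{"travel":[-0.002,0.003,0.055],"yaw":0,"jaw":64},{"travel":[-0.002,0.003,0.068],"yaw":0,"jaw":64},{"travel":[-0.002,0.003,0.078],"yaw":0,"jaw":64},{"travel":[-0.002,0.003,0.086],"yaw":0,"jaw":64},{"travel":[-0.002,0.003,0.09],"yaw":0,"jaw":64},{"travel":[-0.002,0.003,0.093],"yaw":0,"jaw":64},{"travel":[-0.002,0.003,0.094],"yaw":0,"jaw":64},{"travel":[-0.002,0.003,0.094],"yaw":0,"jaw":64}]'
```

```text
time_s: 19.12
tool_pos: [599.0, 65.9, 80.7]
tool_rot: [-1.571, -0.0, 0.275]
contact_force: [0.3, 0.0, -0.0]
finger_gap: 64.3
```

```bash
python3 -m pendant '[{"travel":[0,0,0.001],"yaw":0,"jaw":64},{"travel":[0,0,0.002],"yaw":0,"jaw":64},{"travel":[0,0,0.003],"yaw":0,"jaw":64},{"travel":[0,0,0.004],"yaw":0,"jaw":64},{"travel":[0,0,0.005],"yaw":0,"jaw":64},{"travel":[0,0,0.006],"yaw":0,"jaw":64},{"travel":[0,0,0.007],"yaw":0,"jaw":64},{"travel":[0,0,0.007],"yaw":0,"jaw":64},{"travel":[0,0,0.007],"yaw":0,"jaw":64},{"travel":[0,0,0.007],"yaw":0,"jaw":64}]'
```

```text
time_s: 19.95
tool_pos: [598.8, 67.6, 80.9]
tool_rot: [-1.573, -0.001, 0.276]
contact_force: [3.1, -10.2, 0.3]
finger_gap: 64.3
```

```bash
python3 -m pendant '[{"travel":[0,0,0.001],"yaw":0,"jaw":64},{"travel":[0,0,0.002],"yaw":0,"jaw":64},{"travel":[0,0,0.003],"yaw":0,"jaw":64},{"travel":[0,0,0.004],"yaw":0,"jaw":64},{"travel":[0,0,0.005],"yaw":0,"jaw":64},{"travel":[0,0,0.006],"yaw":0,"jaw":64},{"travel":[0,0,0.007],"yaw":0,"jaw":64},{"travel":[0,0,0.008],"yaw":0,"jaw":64},{"travel":[0,0,0.008],"yaw":0,"jaw":64},{"travel":[0,0,0.008],"yaw":0,"jaw":64}]'
```

```text
time_s: 20.78
tool_pos: [599.0, 68.6, 81.5]
tool_rot: [-1.577, -0.002, 0.277]
contact_force: [5.0, -26.6, 1.5]
finger_gap: 64.1
```

The response is purely elastic (18 N at y 68.1, 26.6 N at y 68.6), so the stack is solid against the stop. I'll withdraw.

```bash
python3 -m pendant '[{"travel":[0,0,-0.008],"yaw":0,"jaw":64},{"travel":[0,0,-0.02],"yaw":0,"jaw":64},{"travel":[0,0,-0.06],"yaw":0,"jaw":64},{"travel":[0,0,-0.12],"yaw":0,"jaw":64},{"travel":[0,-0.06,-0.18],"yaw":0,"jaw":64},{"travel":[0,-0.14,-0.25],"yaw":0,"jaw":64},{"travel":[0,-0.2,-0.32],"yaw":0,"jaw":64},{"travel":[0,-0.25,-0.38],"yaw":0,"jaw":64},{"travel":[0,-0.3,-0.42],"yaw":0,"jaw":64},{"travel":[0,-0.3,-0.42],"yaw":0,"jaw":64}]';  python3 - <<'E'
from h import *
d=cam("side"); cv2.imwrite("pics/s20.png",d["color"][:,:,::-1])
d=cam("top"); crop(d,215,180,90,60,8,"pics/z20.png")
E
python3 go.py 500 -300 300 0
```

```text
time_s: 21.62
tool_pos: [657.7, -133.6, 237.1]
tool_rot: [-1.576, -0.009, 0.272]
contact_force: [0.9, 0.4, 0.9]
finger_gap: 64.1
t 21.72 pos [ 654.8 -130.1  232.2] rot [-1.572 -0.003  0.273] gap 63.8
travel [-0.3898 -0.1355 -0.2438] yaw 0.1739 dist 239.65780519081875
```

View pics/s20.png

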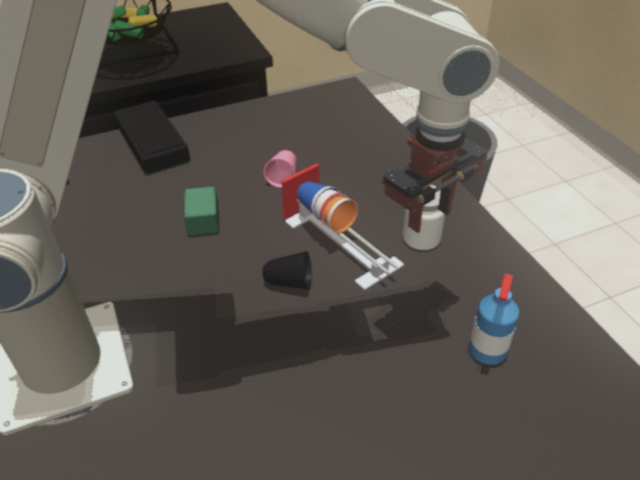

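View pics/z20.png

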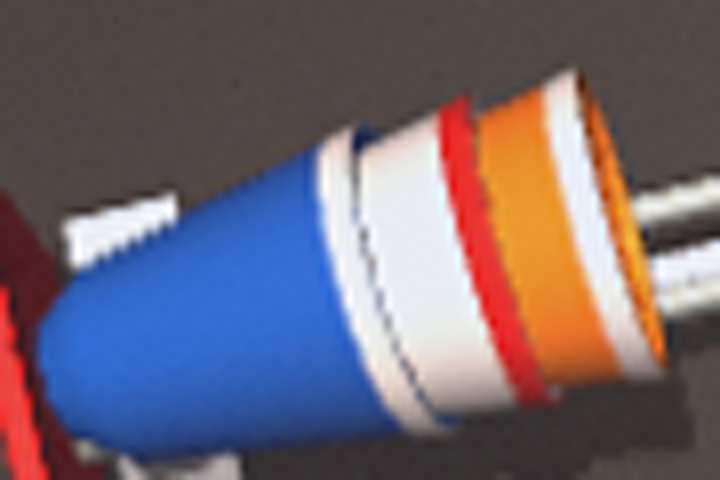

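The stack stands unchanged at the plate (side view around (328,205)). The jar, bottle, tin and look-alikes are where they were, and the robot touches nothing.

```bash
python3 -c "
from station import robot
print(robot.get_state()['joint_vel'].round(3)); print(robot.close_job())"
```

```text
[ 0.033  0.031  0.066  0.004 -0.009  0.011]
the job is handed in; nothing more can be done
None
```

The orange tumbler is in the cradle, foot towards the red stop plate like the other two. The row is pushed together against the plate: white in blue, orange in white. I handed the job in at about 21.7 s of the 64 s allowed. The bottle, jar and tin look unmoved in the final side view, as do the black and pink look-alikes.

**How it was done:** I gripped the orange cup across its sides and laid it on the rails with its foot just inside the white cup's mouth. I then released it and pushed the whole row by the orange rim with both fingers.

**Last checks:**
- **Firmness:** a second push went up to 27 N. The stack gave only about 0.5 mm, with the force rising steadily, so it is solid against the stop.
- **Position:** the finger position at the end matches a fully nested stack within about 1 mm.
- **Pictures after backing off:** the stack had not moved.

**Disagreement:** measured from hand-picked points in the pictures, the rims stand 28.7 mm (white out of blue) and 27 mm (orange out of white) apart, against the nominal 26 mm. An earlier wrist-camera estimate gave 25.4 and 22 mm; 22 mm is not physically possible. I put this down to picture error, since the push and position checks both point to fully home.

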